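Load the spools into the one-way packing lane and lock it

TASK

Turn the red knob clockwise until it clicks to open the gate of the packing lane, then take every spool from the blue tray and push it along the lane until the orange pawl has snapped shut behind it. When all spools are in, turn the knob back until it clicks so that the gate is locked, then stand the yellow marker upright on the green patch of the loading plate. Leave the carton, the tape and the cup where they are.

Things in the scene. Friction and masses are not known exactly. Their poses are not given: they have to be found in the camera images.
- lane: Fixed loading lane, an aluminium bed 445 mm long, 96 wide, top at z = 8 mm, with blue walls. Origin on the table under the lane's centre line, level with the pawl's pivot; x runs along the lane in the loading direction, y to its left, z up. All lane x, y below are in this frame.
- plate (a point): Middle of the green patch on the bed, at lane x -150, y 0, z 8 mm. The patch is 80 (x) by 68 mm (y). This loading plate has no walls from lane x -200 to -70 mm; from there two flared guides (36 mm high, 90 mm apart at the mouth) narrow towards the channel.
- channel (a point): Entry of the channel: on the bed at lane x -35, y 0, z 8 mm. The channel is 58 mm wide (y -29 to 29) and runs to an end stop at x 235. Walls are 46 mm high (36 on the right before x 30). From x 28 on, two clear strips (z 46 to 50 mm, 24 mm slot between) cover it, so spools can enter only by being pushed along from the plate.
- pawl (a joint): Orange sprung pawl in the right wall, rad. 0 = at rest, sticking into the channel, slanting forward 59 degrees from the loading direction; it swings only that way, to 1.03 = flat in the wall (2 to 4 N of push). Once a spool's centre is past about lane x 37 mm it springs to 0 behind it and the spool cannot return; a finger left beside it may hold it open.
- pawl_tip (a point): Tip of the orange pawl, 25 mm from its pivot (lane x 0, y -33 mm); at rest at lane x 13, y -12. The pawl spans z 15 to 30 mm.
- gate (a joint): Red gate arm and red knob on one shaft, rad. 0 = locked, arm across the way to the channel; 1.4 = open, turned 80 degrees clockwise seen from above, arm pointing back, beside the plate. Both ends are hard stops. From 0.3 to 1.1 its steel nose must pass a sprung roller (dead centre 0.7, up to 0.2 N m): past it clicks on, short of it it springs back.
- gate_grip (a point): Middle of the knob's bar grip on the shaft axis (lane x -80, y 95 mm), 74 mm above the table. The bar is 48 mm long, 14 thick, 30 high (z 59 to 89) above a black disc 48 mm across. Bar and gate arm are parallel; the arm points along this point's -y axis, reaches 105 mm from the shaft, at z 16 to 30 mm.
- detent_top (a point): Top of the brass roller (18 mm across) of the knob's detent, 58 mm above the table, at lane x -80, y 130 mm at rest; it is pushed 7 mm to the left as the knob's nose passes and springs back at the click. Behind it stands a grey box (24 x 24 mm, 56 mm high) at lane y 155.
- tray: Fixed shallow blue tray, 260 x 260 mm, floor 5 mm thick, rim 16 mm high. Origin under its centre; axes along its sides.
- marker: Yellow 'lane full' marker, an upright stem 22 mm thick on a 44 mm round foot 10 mm high, 50 mm high in all, 90 g. Origin at the centre of its underside, z up the stem.
- carton: Bystander: packed red and brown carton 100 x 140 x 70 mm. Origin under its centre.
- tape: Bystander: roll of tape, 100 mm across, 45 mm high. Origin under its centre.
- cup: Bystander: grey cup, 72 mm across, 80 mm high. Origin under its centre.
- spool0: White spool with a red band, a closed cylinder 52 mm across and 34 mm high, about 120 g, standing flat in the tray at the start; may be absent (two to four are there). Origin at the centre of its underside, z along its axis.
- spool1: White spool with a red band, a closed cylinder 52 mm across and 34 mm high, about 120 g, standing flat in the tray at the start; may be absent (two to four are there). Origin at the centre of its underside, z along its axis.
- spool2: White spool with a red band, a closed cylinder 52 mm across and 34 mm high, about 120 g, standing flat in the tray at the start; may be absent (two to four are there). Origin at the centre of its underside, z along its axis.
- spool3: White spool with a red band, a closed cylinder 52 mm across and 34 mm high, about 120 g, standing flat in the tray at the start; may be absent (two to four are there). Origin at the centre of its underside, z along its axis.
There are look-alikes about, which are no part of the job. What is shaped like the spool3 but pink is not meant. Several things have the shape of the marker; the one meant has the colours described above.

How it is judged:
On the way, in this order (a step that is already met when the one before it is completed fails the run):
1. the knob is clicked over and the gate is open (value of joint gate above 1.15 rad), for 0.2 s.
2. every spool is in the channel past the pawl and the pawl has sprung back (x of spool0 in the frame of lane between 0.033 and 0.225 m and y of spool0 in the frame of lane between -0.012 and 0.012 m and z of each of spool0, spool1, spool2, spool3 in the frame of lane below 0.013 m and angle between each of spool0, spool1, spool2, spool3's own z axis and vertical below 0.15 rad and x of spool1 in the frame of lane between 0.033 and 0.225 m and y of spool1 in the frame of lane between -0.012 and 0.012 m and x of spool2 in the frame of lane between 0.033 and 0.225 m and y of spool2 in the frame of lane between -0.012 and 0.012 m and x of spool3 in the frame of lane between 0.033 and 0.225 m and y of spool3 in the frame of lane between -0.012 and 0.012 m and value of joint pawl below 0.2 rad), for 0.2 s.
3. the knob is clicked back and the gate is locked (value of joint gate below 0.25 rad), for 0.2 s.
4. the marker stands on the green patch (x of marker in the frame of lane between -0.19 and -0.11 m and y of marker in the frame of lane between -0.034 and 0.034 m and z of marker in the frame of lane between 0.004 and 0.013 m and angle between marker's own z axis and vertical below 0.15 rad), for 0.2 s.
At the end, for the whole second after the job is handed in: Every spool present lies flat in the channel, its centre more than 33 mm past the pawl's pivot, with the pawl back within 0.2 rad of rest; the gate is within 0.25 rad of locked; the marker stands upright (within 0.15 rad) with its centre on the green patch of the loading plate; all at rest (all of step 2 and all of step 4 and value of joint gate below 0.25 rad and linear speed of each of spool0, spool1, spool2, spool3, marker below 0.02 m/s); the robot touches nothing.
It fails at once if a bystander (carton) is moved more than 30 mm (distance of carton from where it was at the start of the episode above 0.03 m).
It fails at once if a bystander (tape) is moved more than 30 mm (distance of tape from where it was at the start of the episode above 0.03 m).
It fails at once if a bystander (cup) is moved more than 30 mm (distance of cup from where it was at the start of the episode above 0.03 m).
Of spool0, spool1, spool2, spool3 only 2 to 4 are there at a start; the rules pass over those that are not, and their reading is None.
At some moment in a run one of spool0, spool1, spool2, spool3 may be knocked a few centimetres aside while the robot is not near it.
Once in a run the grip may slacken for a moment while it holds something.
It also fails if it takes over 210 s, if anything falls off the work surface, if the arm or the gripper's body presses on something with over 40 N, if the wrist force passes 120 N, or if a joint passes its speed limit or range.

ROBOT

A 6-joint arm with a two-finger parallel gripper is mounted at the origin on the work surface. World frame = base frame: x ahead of the robot, y to its left, z up, the work surface at z = 0. Lengths are in m, angles in rad, forces in N, time in s.
With the tool pointing down it reaches from about 0.35 to 0.975 m from the base axis. Payload 4.9 kg.
Tool frame: the origin (TCP) lies at the very end of the fingers, on their centre line; the grasp point (between the pads) lies 19 mm behind it; x points along the fingers, y is the direction in which the jaws open and shut, and the axes are right-handed (so a half turn about x gives the same grasp; the last joint's range is limited). The gripper opens to 85 mm and grips with 20 to 120 N. Pads are 22 mm wide; open, the fingers measure 114 mm over their backs; the gripper's body (76 mm by 85 mm) begins 54 mm behind the grasp point. The pads swing forward as they close: fully open they stand 13 mm farther back than shut.
Start: joints at [-1.458, 0.053, 1.613, -0, 1.476, -0.119], TCP at [0.144, -0.608, 0.231] pointing down, gripper open.
Joint ranges: [-3.01, 3.01], [-1.01, 2.22], [0.06, 2.58], [-1.02, 4.17], [0.09, 2.62], [-3.14, 3.14]. Speed limits (rad/s): [2.57, 2.57, 3.14, 3.14, 3.14, 3.14].

INTERFACE

Orientations are given as [roll, pitch, yaw] about the fixed x, y, z axes, in that order (R = Rz(yaw) Ry(pitch) Rx(roll)).
In Python, from workcell import get_state, get_image, hand_in gives the robot as it stands.
- The arm moves only by the shell command python3 -m crank 'ROWS'. ROWS is text: rows parted by semicolons, each of 7 numbers parted by spaces: the shift along the tool's x, y, z in cm, then the turn, a rotation vector about the tool's x, y, z in degrees, then the gripper command: -1 is fully open, 1 is shut, values between are in proportion. In form: x y z rx ry rz grip; .... A call has 1 to 20 rows; each row shifts and turns the pose as measured when the row begins, along the tool's axes as they then stand; what a row does not reach is not made up. A row lasts 1/12 s, in which the tool goes at most 41.7 mm and 7.16 degrees, less where a joint would pass 70% of its speed; a pose out of reach is approached as far as the arm can. A call with a gripper value outside its range is refused whole. The fingers move at their own pace and stop on an object; the grip force is fixed at half the most. Time passes only in rows, so rows that do not move let the fingers close. It gives the time, the measured TCP pose, the force and the opening at its end, in the units of the state.
- get_state(): the state, without advancing time (a new reading comes with each control period).
- get_image(name): name is "side" or "top"; returns a dict with "image" (480x640x3 uint8, red, green, blue), "fov_y" (degrees; the focal length in pixels is half the picture's height over the tangent of half this angle, whatever the lens; pixels are square), "cx", "cy" (the principal point, pixels), "rvec" (rotation vector, rad) and "tvec" (3), from world to camera coordinates, as OpenCV has them. Camera axes: x right, y down, z forward; pixel columns grow to the right and rows downward; lengths in m; the calibration is good to about 2 mm. A picture is of the moment at which its call begins. There is no depth.
- hand_in(): hands the job in, once; it reports no verdict.
The state is a dict: "time": time; "joint_positions": joint angles; "qd": joint speeds; "tau": joint torques, N m; "ee_pos": TCP position; "tool_rot": TCP orientation; "ft_force": force on the tool from outside, world axes, zero at the start; "wrist_torque": the same for the moment, N m; "gripper_width": finger opening in m.
Only numpy, scipy, OpenCV 4.12 (cv2) and the standard library are available. Lean on these libraries where they do the work, as an engineer would, in place of code of your own. Each camera call takes 0.05 s, during which the arm holds its last target.

## Working session

There is one attempt and no reset: what is moved stays moved. The work goes in short steps, Python scripts to look and compute and a shell command to move; the robot and the scene stay as the last step left them, time stands still between calls to the robot, and variables do not carry over. Pictures are saved under pics/ and viewed, and the job is handed in when it is done.

```bash
ls; mkdir -p pics; python3 - <<'E'
from workcell import get_state,get_image
import cv2
s=get_state();print(s)
for n in("top","side"):
    d=get_image(n);cv2.imwrite(f"pics/{n}0.png",d["image"][:,:,::-1]);print(n,{k:v for k,v in d.items() if k!="image"})
E
```

```text
pics
{'time': 0.0, 'joint_positions': array([-1.45798261e+00,  5.33672118e-02,  1.61429492e+00,  4.45557219e-05,
        1.47597232e+00, -1.19002136e-01]), 'qd': array([-6.07814569e-05,  1.70053838e-03,  7.18656017e-04, -7.29603530e-04,
       -3.28617186e-04, -3.51587143e-05]), 'tau': array([-3.02397702e-04, -3.93683589e+01, -3.70174277e+01, -1.34553461e-04,
        7.19213524e-03,  1.00523238e-05]), 'ee_pos': array([ 0.14353234, -0.60766428,  0.23005603]), 'tool_rot': array([-1.71151449,  1.56875404,  1.66188975]), 'ft_force': array([0.17005951, 0.32029065, 0.46136566]), 'wrist_torque': array([ 0.02342205,  0.02473287, -0.05168285]), 'gripper_width': 0.0850363114473745}
top {'fov_y': 51.43771377578561, 'cx': 325.52188176051897, 'cy': 237.76630335029614, 'rvec': array([ 2.13927899, -2.11536463,  0.13819122]), 'tvec': array([-0.0586869 ,  0.57650542,  1.1412256 ])}
side {'fov_y': 47.886609367827106, 'cx': 315.1920908822333, 'cy': 239.77144416523913, 'rvec': array([ 0.27408907, -2.62013131,  1.4912164 ]), 'tvec': array([0.5380228 , 0.16867337, 1.18121394])}
```

View pics/top0.png

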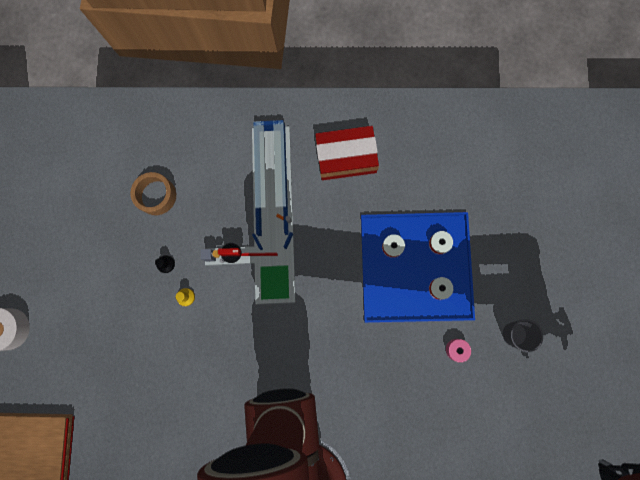

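View pics/side0.png

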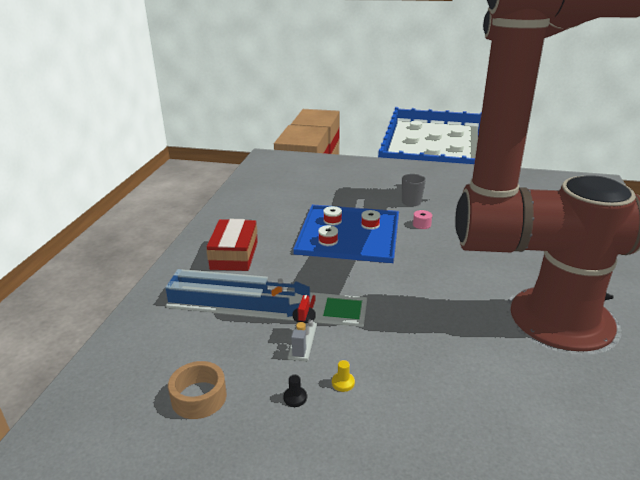

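```bash
cat > h.py <<'E'
from workcell import get_state,get_image
import cv2,numpy as np
from scipy.spatial.transform import Rotation as R
def cam(d):
    f=240/np.tan(np.radians(d["fov_y"])/2)
    K=np.array([[f,0,d["cx"]],[0,f,d["cy"]],[0,0,1]]);return K,R.from_rotvec(d["rvec"]).as_matrix(),np.array(d["tvec"])
def ray(d,u,v,z):
    K,Rm,t=cam(d);c=-Rm.T@t;r=Rm.T@np.linalg.solve(K,[u,v,1]);return c+r*(z-c[2])/r[2]
def proj(d,p):
    K,Rm,t=cam(d);q=K@(Rm@np.array(p)+t);return q[:2]/q[2]
def crop(d,x0,y0,x1,y1,k,fn):
    cv2.imwrite("pics/"+fn,cv2.resize(d["image"][y0:y1,x0:x1,::-1],None,fx=k,fy=k,interpolation=cv2.INTER_CUBIC))
def tri(dt,a,ds,b):
    # two-view triangulation
    A=[];
    Pt=[(dt,a),(ds,b)];rows=[]
    for d,(u,v) in Pt:
        K,Rm,t=cam(d);P=K@np.c_[Rm,t];rows+= [u*P[2]-P[0],v*P[2]-P[1]]
    X=np.linalg.svd(np.array(rows))[2][-1];return X[:3]/X[3]
E
python3 - <<'E'
from h import *
d=get_image("top");crop(d,195,110,305,310,4-1,"c1.png");crop(d,355,205,480,365,4,"c2.png");crop(d,125,160,305,310,4,"c3.png")
s=get_image("side");crop(s,280,190,440,270,5,"c4.png");crop(s,155,260,375,410,3,"c5.png")
print(R.from_euler("xyz",get_state()["tool_rot"]).as_matrix().round(3))
E
```

```text
[[-0.     0.23  -0.973]
 [ 0.001 -0.973 -0.23 ]
 [-1.    -0.001 -0.   ]]
```

View pics/c1.png

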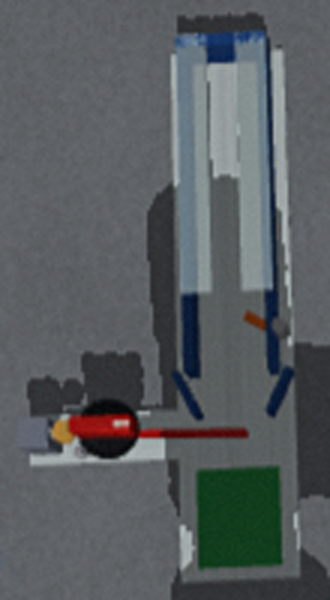

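View pics/c2.png

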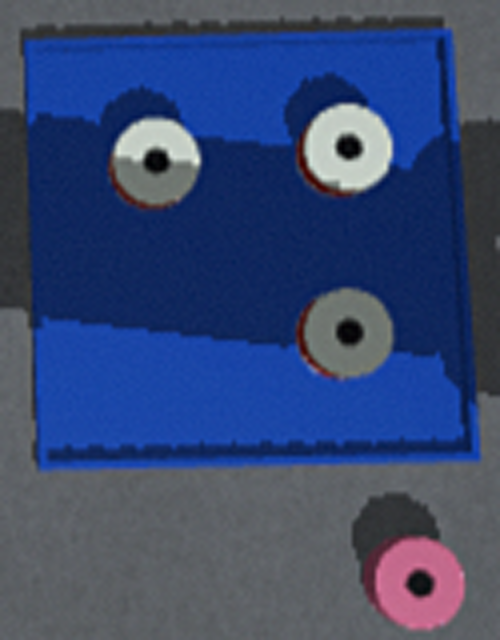

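View pics/c3.png

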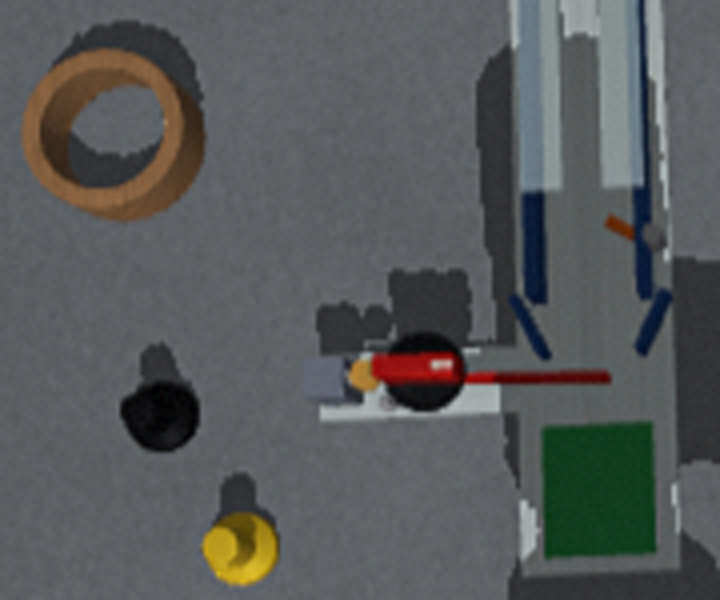

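View pics/c5.png

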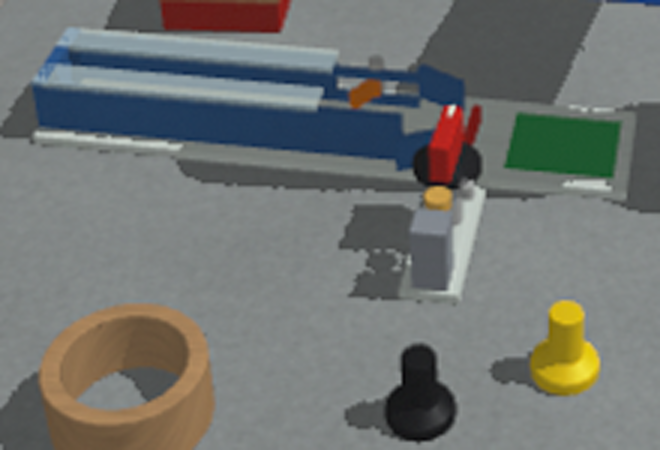

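View pics/c4.png

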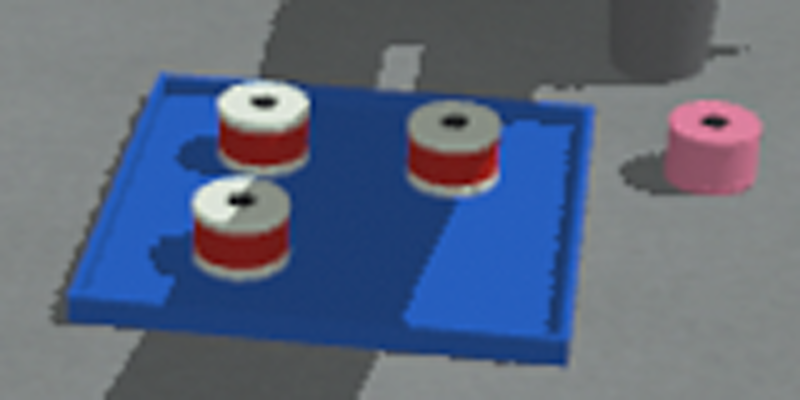

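```bash
cat > lane.py <<'E'
from h import *
from scipy.optimize import least_squares
T=get_image("top");S=get_image("side")
t=[((197,470),(-.11,.034,.008)),((278,467),(-.11,-.034,.008)),((283,565),(-.19,-.034,.008)),((199,568),(-.19,.034,.008)),((181,582),(-.2,.048,.008)),((300,578),(-.2,-.048,.008)),((212,291),(.028,.012,.05)),((243,291),(.028,-.012,.05))]
s=[((518,113),(-.11,-.034,.008)),((622,122),(-.19,-.034,.008)),((619,178),(-.19,.034,.008)),((506,167),(-.11,.034,.008)),((634,108),(-.2,-.048,.008)),((628,198),(-.2,.048,.008))]
def L2W(q,p):
    c,n=np.cos(q[2]),np.sin(q[2]);return np.array([q[0]+c*p[0]-n*p[1],q[1]+n*p[0]+c*p[1],p[2]])
def res(q):
    r=[]
    for a,p in t: r+=list(proj(T,L2W(q,p))-np.array([195+a[0]/3,110+a[1]/3]))
    for a,p in s: r+=list(proj(S,L2W(q,p))-np.array([155+a[0]/3,260+a[1]/3]))
    return r
if __name__=="__main__":
    o=least_squares(res,[.6,.1,0],loss="soft_l1");q=o.x;print(q);print(np.round(res(q),1))
    for n,p in dict(tip=(.013,-.012,.03),grip=(-.08,.095,.089),det=(-.08,.13,.058),end=(.245,0,.008),gatearmend=(-.08,-.01,.03),patch=(-.15,0,.008)).items():
        w=L2W(q,p);print(n,w.round(4),proj(T,w).round(1),proj(S,w).round(1))
    # spools: tops centre (z .039), pink z .034, via both
    for n,a,b in [("s_a",(355+157/4,205+160/4),(280+241/5,190+200/5)),("s_b",(355+349/4,205+147/4),(280+264/5,190+102/5)),("s_c",(355+350/4,205+332/4),(280+455/5,190+121/5))]:
        print(n,ray(T,*a,.039).round(4),ray(S,*b,.039).round(4))
    print("marker",ray(T,125+223/4,160+546/4,.05),ray(S,155+567/3,260+308/3,.05))
    print("markfoot",ray(T,125+241/4,160+549/4,.008))
    print("box",ray(T,125+160/4,160+405/4,.025))
E
python3 lane.py
```

```text
[0.62112583 0.07918315 0.05274505]
[-0.5  0.2  0.3  0.1 -0.4  0.4 -0.5  0.6 -0.2  0.3 -0.2  0.  -0.2  0.5
 -0.5  0.1 -0.2 -1.2  0.  -1.  -1.7 -0.9 -0.6 -0.7  0.9  0.4 -0.6 -3.1]
tip [0.6347 0.0679 0.03  ] [276.7 214.9] [272.5 289.7]
grip [0.5362 0.1698 0.089 ] [227.9 251.5] [303.9 300.7]
det [0.5344 0.2048 0.058 ] [216.  253.8] [301.1 323.7]
end [0.8658 0.0921 0.008 ] [270.8 127.7] [174.9 291.7]
gatearmend [0.5418 0.065  0.03  ] [276.8 252.8] [312.8 293.8]
patch [0.4713 0.0713 0.008 ] [274.5 282.7] [343.1 307.1]
s_a [ 0.5621 -0.2157  0.039 ] [ 0.5604 -0.2104  0.039 ]
s_b [ 0.571  -0.3293  0.039 ] [ 0.5693 -0.3238  0.039 ]
s_c [ 0.4616 -0.3274  0.039 ] [ 0.4598 -0.322   0.039 ]
marker [0.43384563 0.28509194 0.05      ] [0.43321386 0.28796669 0.05      ]
markfoot [0.43367091 0.28732637 0.008     ]
box [0.51906704 0.33649234 0.025     ]
```

```bash
cat > g.py <<'E'
# usage: python3 g.py L x y z [yawrel]  (lane frame mm) or W x y z (mm)
import sys
from h import *
Q=np.array([0.62112583,0.07918315,0.05274505])
def l2w(x,y,z):
    c,n=np.cos(Q[2]),np.sin(Q[2]);return np.array([Q[0]+c*x-n*y,Q[1]+n*x+c*y,z])
def w2l(p):
    c,n=np.cos(Q[2]),np.sin(Q[2]);d=np.array(p[:2])-Q[:2];return np.array([c*d[0]+n*d[1],-n*d[0]+c*d[1],p[2]])
if __name__=="__main__":
    s=get_state();a=sys.argv
    p=np.array([float(v)/1000 for v in a[2:5]]);p=l2w(*p) if a[1]=="L" else p
    yaw=Q[2]+np.radians(float(a[5]) if len(a)>5 else 0)
    M=R.from_euler("xyz",s["tool_rot"]).as_matrix()
    c,n=np.cos(yaw),np.sin(yaw);G=np.array([[0,c,n],[0,n,-c],[-1,0,0]])
    print("t",round(s["time"],2),"TCPw",s["ee_pos"].round(4),"lane mm",(w2l(s["ee_pos"])*1000).round(1),"w",s["gripper_width"].round(4),"F",np.array(s["ft_force"]).round(1))
    print("shift cm now-axes",(M.T@(p-s["ee_pos"])*100).round(2),"after-turn axes",(G.T@(p-s["ee_pos"])*100).round(2),"turn deg",np.degrees(R.from_matrix(M.T@G).as_rotvec()).round(1),"j6",s["joint_positions"][5].round(2))
E
python3 -m crank '0 0 0 -7 0 0 -1;0 0 0 -7 0 0 -1;0 0 0 -7 0 0 -1;0 0 0 -7 0 0 -1;0 0 0 -7 0 0 -1;0 0 0 -7 0 0 -1;0 0 0 -7 0 0 -1;0 0 0 -7 0 0 -1;0 0 0 -7 0 0 -1;0 0 0 -7 0 0 -1;0 0 0 -7 0 0 -1;0 0 0 -2.5 0 0 -1'; python3 g.py L -80 95 160
```

```text
time: 1.3
ee_pos: [0.1434, -0.6072, 0.2292]
tool_rot: [-3.119, 1.567, 1.681]
ft_force: [-0.0, -0.4, -0.3]
gripper_width: 0.0857Traceback (most recent call last):
  File "g.py", line 15, in <module>
    print("t",round(s["time"],2),"TCPw",s["ee_pos"].round(4),"lane mm",(w2l(s["ee_pos"])*1000).round(1),"w",s["gripper_width"].round(4),"F",np.array(s["ft_force"]).round(1))
                                                                                                            ^^^^^^^^^^^^^^^^^^^^^^^^
AttributeError: 'float' object has no attribute 'round'
```

```bash
sed -i 's/s\["gripper_width"\].round(4)/round(s["gripper_width"],4)/' g.py; python3 g.py L -80 95 160
```

```text
t 1.3 TCPw [ 0.1434 -0.6072  0.2292] lane mm [-513.2 -660.3  229.2] w 0.0857 F [-0.  -0.4 -0.3]
shift cm now-axes [  7.17  45.89 -73.97] after-turn axes [  6.92  43.32 -75.53] turn deg [ 2.  -0.2  0. ] j6 -1.55
```

```bash
python3 -m crank '0 2 -3.5 0 0 0 -1;0 2 -3.5 0 0 0 -1;0 2 -3.5 0 0 0 -1;0 2 -3.5 0 0 0 -1;0 2 -3.5 0 0 0 -1;0 2 -3.5 0 0 0 -1;0 2 -3.5 0 0 0 -1;0 2 -3.5 0 0 0 -1;0 2 -3.5 0 0 0 -1;0 2 -3.5 0 0 0 -1;0 2 -3.5 0 0 0 -1;0 2 -3.5 0 0 0 -1;0 2 -3.5 0 0 0 -1;0 2 -3.5 0 0 0 -1;0 2 -3.5 0 0 0 -1;0 2 -3.5 0 0 0 -1;0 2 -3.5 0 0 0 -1;0 2 -3.5 0 0 0 -1'; python3 g.py L -80 95 160
```

```text
time: 2.8
ee_pos: [0.4537, 0.0692, 0.2312]
tool_rot: [1.501, 1.559, 0.003]
ft_force: [0.5, -0.7, 0.2]
gripper_width: 0.0855
t 2.8 TCPw [0.4537 0.0692 0.2312] lane mm [-167.7   -1.1  231.2] w 0.0855 F [ 0.5 -0.7  0.2]
shift cm now-axes [ 7.22  8.88 -9.44] after-turn axes [ 7.12  8.77 -9.61] turn deg [ 1.2  0.  -0.7] j6 -0.08
```

```bash
python3 -m crank '0 2 -2.3 0 0 0 -1;0 2 -2.4 0.5 0 0 -1;1 2 -2.4 0.7 0 -0.7 -1;3 2 -2.4 0 0 0 -1;3 0.5 0 0 0 0 -1;0 0 0 0 0 0 -1'; python3 g.py L -80 95 64; python3 - <<'E'
from h import *
T=get_image("top");S=get_image("side");crop(T,180,160,340,320,4,"a1.png");crop(S,220,220,400,380,4,"a2.png")
E
```

```text
time: 3.3
ee_pos: [0.5375, 0.1835, 0.1649]
tool_rot: [1.756, 1.561, 0.249]
ft_force: [-2.1, -1.0, -0.9]
gripper_width: 0.0853
t 3.3 TCPw [0.5375 0.1835 0.1649] lane mm [-78.  108.6 164.9] w 0.0853 F [-2.1 -1.  -0.9]
shift cm now-axes [10.09 -0.3   1.37] after-turn axes [10.09 -0.2   1.36] turn deg [ 0.6 -0.1 -0.5] j6 0.13
```

View pics/a1.png

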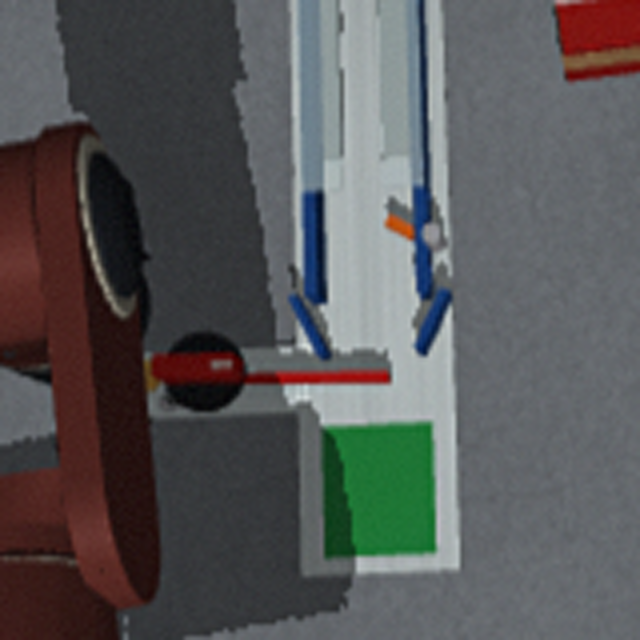

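View pics/a2.png

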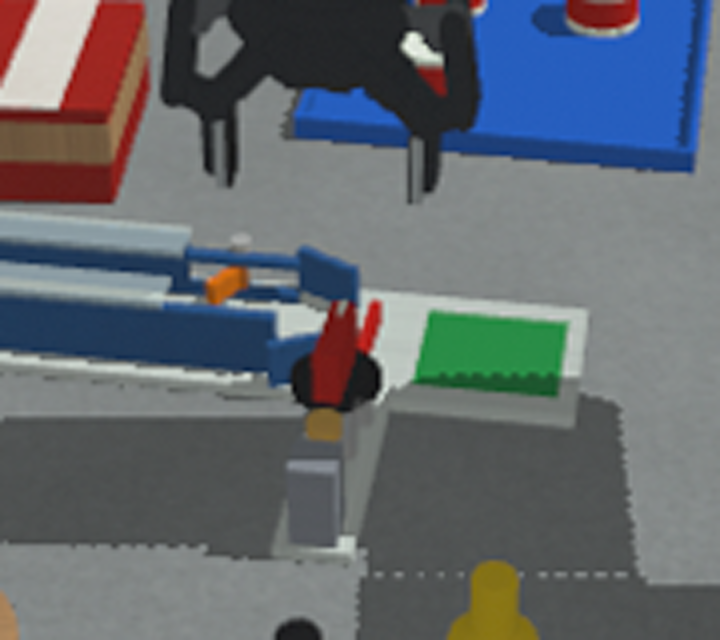

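```bash
python3 - <<'E'
from h import *
S=get_image("side");T=get_image("top")
for z in(.165,.178):
    for dx in(-.05,.05,0): print(z,dx,proj(S,[.5375+dx,.1835+.05*dx,z]).round(1))
from g import *
for p in [(-.08,.071,.089),(-.08,.119,.089),(-.08,.095,.089)]: w=l2w(*p);print(w.round(3),proj(T,w).round(1),proj(S,w).round(1))
E
```

```text
0.165 -0.05 [326.4 275.5]
0.165 0.05 [275.5 271.1]
0.165 0 [300.8 273.3]
0.178 -0.05 [326.5 269.8]
0.178 0.05 [275.2 265.5]
0.178 0 [300.6 267.7]
[0.537 0.146 0.089] [238.3 251. ] [306.  293.8]
[0.535 0.194 0.089] [217.5 251.9] [301.7 308. ]
[0.536 0.17  0.089] [227.9 251.5] [303.9 300.7]
```

```bash
python3 -m crank '0 -0.2 1.1 0.6 0 -0.5 -1;2 0 0 0 0 0 -1;2 0 0 0 0 0 -1;2 0 0 0 0 0 -1;2 0 0 0 0 0 -1;1 0 0 0 0 0 -1;0.5 0 0 0 0 0 -1;0 0 0 0 0 0 -1'; python3 g.py L -80 95 64; python3 - <<'E'
from h import *
T=get_image("top");S=get_image("side");crop(T,180,160,340,320,4,"a3.png");crop(S,220,220,400,380,4,"a4.png")
E
```

```text
time: 4.17
ee_pos: [0.5497, 0.163, 0.0951]
tool_rot: [1.688, 1.529, 0.156]
ft_force: [-0.8, 0.6, 0.2]
gripper_width: 0.0856
t 4.17 TCPw [0.5497 0.163  0.0951] lane mm [-67.   87.5  95.1] w 0.0856 F [-0.8  0.6  0.2]
shift cm now-axes [ 3.05 -1.44 -0.72] after-turn axes [ 3.11 -1.3  -0.75] turn deg [-0.8 -0.3 -2.4] j6 0.12
```

View pics/a4.png

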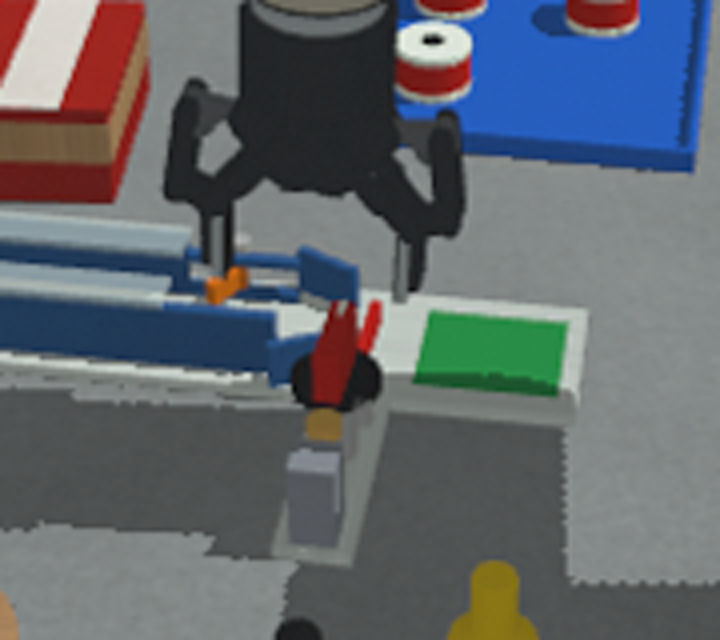

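```bash
python3 -m crank '0 -1.4 -0.7 -0.8 -0.3 -2.4 -1;0 0 0 0 0 0 -1'; python3 g.py L -80 95 64;
```

```text
time: 4.43
ee_pos: [0.5377, 0.1698, 0.0989]
tool_rot: [1.573, 1.566, 0.055]
ft_force: [1.2, -0.3, 0.4]
gripper_width: 0.0857
t 4.43 TCPw [0.5377 0.1698 0.0989] lane mm [-78.5  94.9  98.9] w 0.0857 F [ 1.2 -0.3  0.4]
shift cm now-axes [ 3.49 -0.16 -0.01] after-turn axes [ 3.49 -0.15 -0.01] turn deg [-0.  -0.  -0.3] j6 0.12
```

```bash
python3 -m crank '1.2 -0.2 0 0 0 -0.3 -1;0 0 0 0 0 0 -1;1.2 -0.2 0 0 0 -0.3 -1;0 0 0 0 0 0 -1'; python3 g.py L -80 95 64
```

```text
time: 4.77
ee_pos: [0.5367, 0.1698, 0.0764]
tool_rot: [1.766, 1.568, 0.248]
ft_force: [-1.9, -0.2, -1.2]
gripper_width: 0.0855
t 4.77 TCPw [0.5367 0.1698 0.0764] lane mm [-79.5  94.9  76.4] w 0.0855 F [-1.9 -0.2 -1.2]
shift cm now-axes [ 1.24 -0.05 -0.01] after-turn axes [ 1.24 -0.05 -0.01] turn deg [-0.  -0.  -0.2] j6 0.12
```

```bash
python3 - <<'E'
from h import *
T=get_image("top");S=get_image("side");crop(T,180,160,340,320,4,"a5.png");crop(S,220,220,400,380,4,"a6.png")
E
```

```text
(no output)
```

View pics/a6.png

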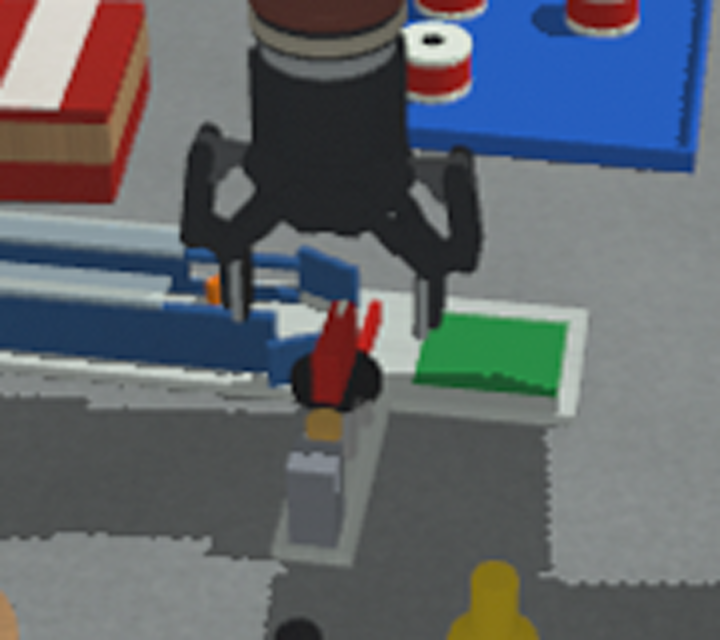

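```bash
python3 -m crank '1.1 0 0 0 0 -0.2 -1;0 0 0 0 0 0 -1;0 0 0 0 0 0 1;0 0 0 0 0 0 1;0 0 0 0 0 0 1;0 0 0 0 0 0 1;0 0 0 0 0 0 1;0 0 0 0 0 0 1;0 0 0 0 0 0 1;0 0 0 0 0 0 1'; python3 g.py L -80 95 64; python3 - <<'E'
from h import *
S=get_image("side");crop(S,220,220,400,380,4,"a8.png")
E
```

```text
time: 5.7
ee_pos: [0.5365, 0.1696, 0.0673]
tool_rot: [-1.564, 1.567, -3.083]
ft_force: [1.6, -0.6, -2.7]
gripper_width: 0.013
t 5.7 TCPw [0.5365 0.1696 0.0673] lane mm [-79.7  94.8  67.3] w 0.013 F [ 1.6 -0.6 -2.7]
shift cm now-axes [ 0.33 -0.02 -0.02] after-turn axes [ 0.33 -0.03 -0.02] turn deg [-0.   0.   0.2] j6 0.12
```

View pics/a8.png

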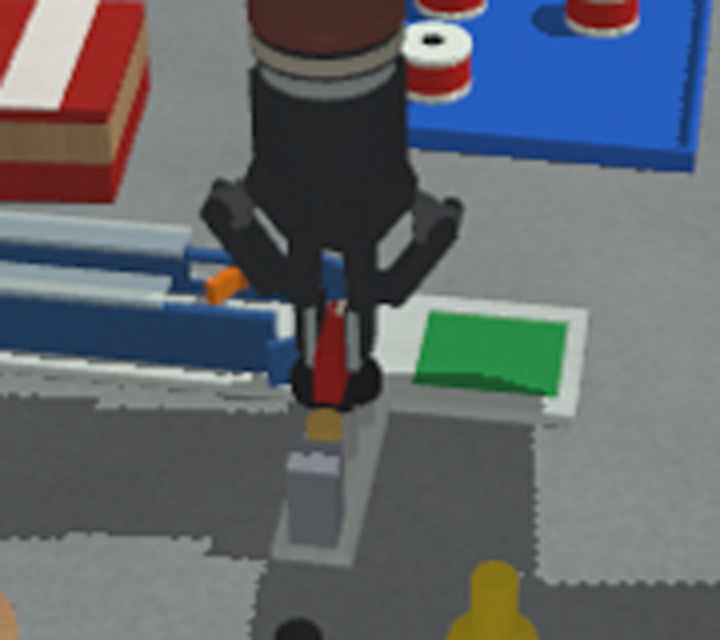

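Gripped well (13 mm). Now turn clockwise (positive about tool x).

```bash
python3 -m crank '0 0 0 5 0 0 1;0 0 0 6 0 0 1;0 0 0 7 0 0 1;0 0 0 7 0 0 1;0 0 0 7 0 0 1;0 0 0 7 0 0 1;0 0 0 7 0 0 1;0 0 0 7 0 0 1'; python3 g.py L -80 95 67 -80
```

```text
time: 6.42
ee_pos: [0.5345, 0.1705, 0.0673]
tool_rot: [-0.725, 1.563, 3.091]
ft_force: [-1.9, 0.5, 0.4]
gripper_width: 0.0126
t 6.42 TCPw [0.5345 0.1705 0.0673] lane mm [-81.7  95.7  67.3] w 0.0126 F [-1.9  0.5  0.4]
shift cm now-axes [ 0.02  0.16 -0.1 ] after-turn axes [ 0.03  0.1  -0.16] turn deg [25.6  0.4  0.2] j6 1.07
```

```bash
python3 -m crank '0 0.1 -0.1 7 0 0 1;0 0 0 7 0 0 1;0 0 0 6 0 0 1;0 0 0 5 0 0 1;0 0 0 2 0 0 1;0 0 0 0 0 0 1'; python3 g.py L -80 95 67 -80;python3 - <<'E'
from h import *
S=get_image("side");crop(S,220,220,400,380,4,"a9.png")
T=get_image("top");crop(T,180,160,340,320,4,"a10.png")
print(get_state()["wrist_torque"])
E
```

```text
time: 6.92
ee_pos: [0.5339, 0.1716, 0.0673]
tool_rot: [-0.217, 1.559, 3.114]
ft_force: [0.2, -1.0, 0.0]
gripper_width: 0.0128
t 6.92 TCPw [0.5339 0.1716 0.0673] lane mm [-82.3  96.9  67.3] w 0.0128 F [ 0.2 -1.   0. ]
shift cm now-axes [ 0.03  0.22 -0.2 ] after-turn axes [ 0.03  0.22 -0.19] turn deg [-2.2  0.7  0.2] j6 1.56
[-0.01713327 -0.13860943  1.28000704]
```

View pics/a9.png

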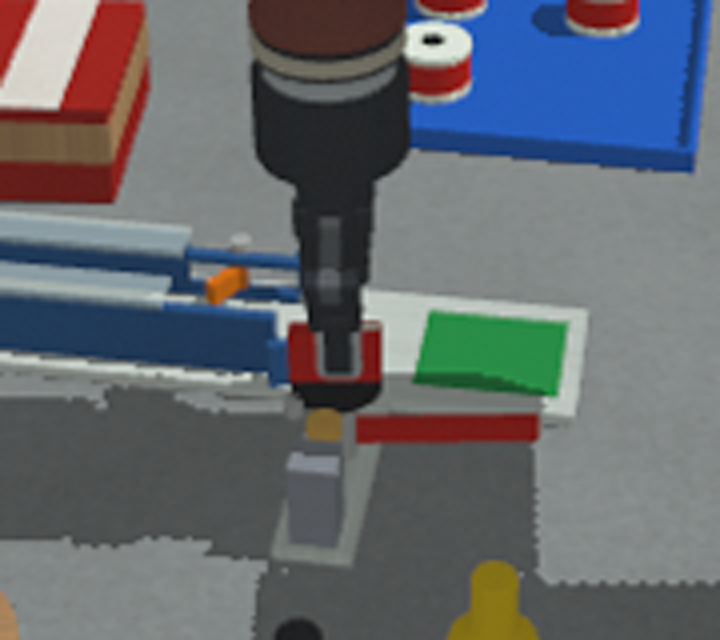

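View pics/a10.png

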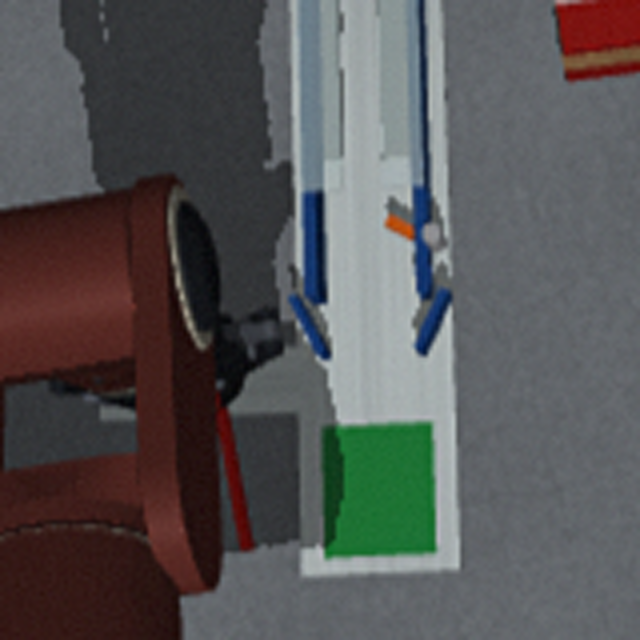

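```bash
python3 -m crank '0 0 0 0 0 0 -1;0 0 0 0 0 0 -1;0 0 0 0 0 0 -1;0 0 0 0 0 0 -1;0 0 0 0 0 0 -1;0 0 0 0 0 0 -1;-1.5 0 0 0 0 0 -1;-1.5 0 0 0 0 0 -1;-1.5 0 0 0 0 0 -1;-2 0 0 0 0 0 -1;-2 0 0 0 0 0 -1;-2 0 0 -7 0 0 -1;0 0 0 -7 0 0 -1;0 0 0 -7 0 0 -1;0 0 0 -7 0 0 -1;0 0 0 -7 0 0 -1;0 0 0 -7 0 0 -1;0 0 0 -7 0 0 -1'; python3 g.py W 561 -213 160 ;python3 - <<'E'
from h import *
S=get_image("side");crop(S,220,220,400,380,4,"b1.png")
E
```

```text
time: 8.52
ee_pos: [0.5361, 0.171, 0.1789]
tool_rot: [-1.445, 1.559, 2.755]
ft_force: [-0.8, 0.9, -0.2]
gripper_width: 0.0852
t 8.52 TCPw [0.5361 0.171  0.1789] lane mm [-80.1  96.2 178.9] w 0.0852 F [-0.8  0.9 -0.2]
shift cm now-axes [ 1.69 21.02 32.25] after-turn axes [ 1.89  0.46 38.48] turn deg [-32.4  -0.1   0.7] j6 0.68
```

View pics/b1.png

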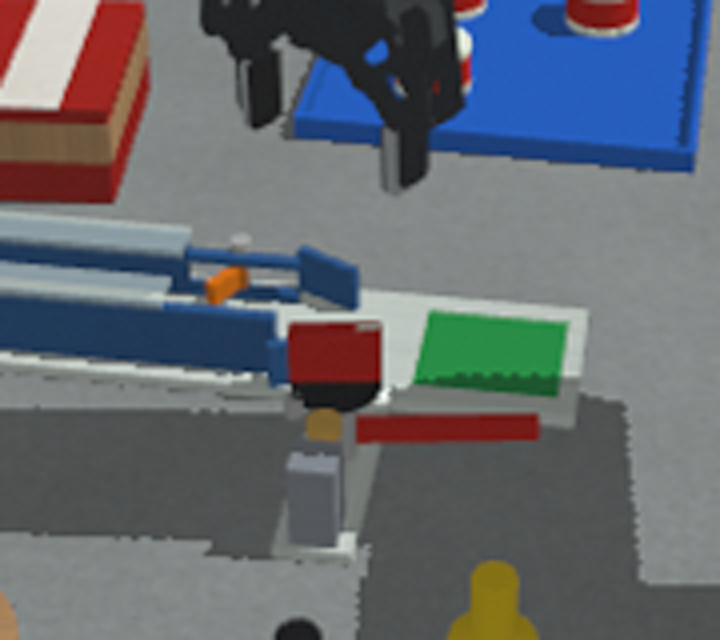

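Gate open at its stop (arm parallel beside plate). On to spool a.

```bash
python3 -m crank '0 0 0 -7 0 0 -0.7;0 0 0 -7 0 0 -0.7;0 0 0 -7 0 0 -0.7;0 0 0 -7 0 0 -0.7;0 0 3.5 -3 0 0 -0.7;0 0 4 0 0 0 -0.7;0 0 4 0 0 0 -0.7;0 0 4 0 0 0 -0.7;0 0 4 0 0 0 -0.7;0 0 4 0 0 0 -0.7;0 0 4 0 0 0 -0.7;0 0 4 0 0 0 -0.7;0 0 3 0 0 0 -0.7;0 0 0 0 0 0 -0.7'; python3 g.py W 561 -213 80
```

```text
time: 9.73
ee_pos: [0.5458, -0.1866, 0.1779]
tool_rot: [-2.287, 1.563, 2.444]
ft_force: [-0.3, 0.4, 0.7]
gripper_width: 0.0728
t 9.73 TCPw [ 0.5458 -0.1866  0.1779] lane mm [ -89.3 -261.4  177.9] w 0.0728 F [-0.3  0.4  0.7]
shift cm now-axes [9.77 1.53 2.72] after-turn axes [9.79 1.38 2.72] turn deg [-1.9 -0.3  0.3] j6 -0.48
```

```bash
python3 -m crank '0 1.4 2.5 -1.9 0 0 -0.7;0 0 0 0 0 0 -0.7;3 0 0 0 0 0 -0.7;3 0 0 0 0 0 -0.7;3 0 0 0 0 0 -0.7;0 0 0 0 0 0 -0.7'; python3 g.py W 561 -213 13; python3 - <<'E'
from h import *
S=get_image("side");crop(S,260,170,440,290,4,"b2.png");T=get_image("top");crop(T,345,190,505,350,4,"b3.png")
E
```

```text
time: 10.23
ee_pos: [0.5618, -0.2137, 0.0876]
tool_rot: [-3.043, 1.566, 1.702]
ft_force: [-1.6, 0.2, -1.4]
gripper_width: 0.073
t 10.23 TCPw [ 0.5618 -0.2137  0.0876] lane mm [ -74.7 -289.4   87.6] w 0.073 F [-1.6  0.2 -1.4]
shift cm now-axes [ 7.46 -0.07 -0.04] after-turn axes [ 7.46 -0.08 -0.08] turn deg [-1.1 -0.3  0. ] j6 -0.52
```

View pics/b2.png

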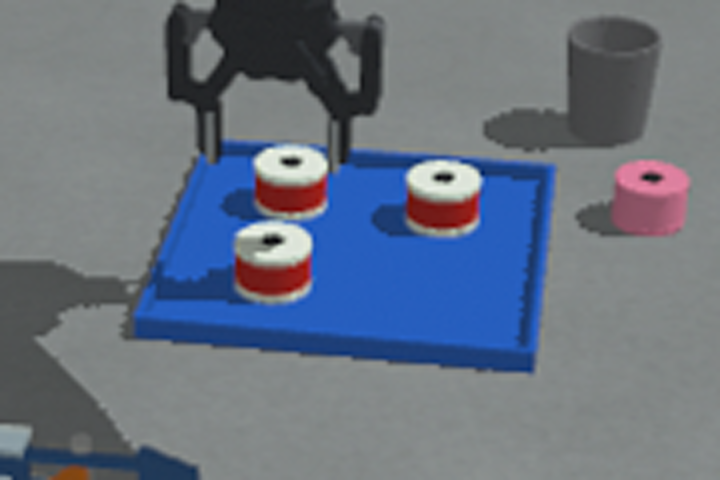

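View pics/b3.png

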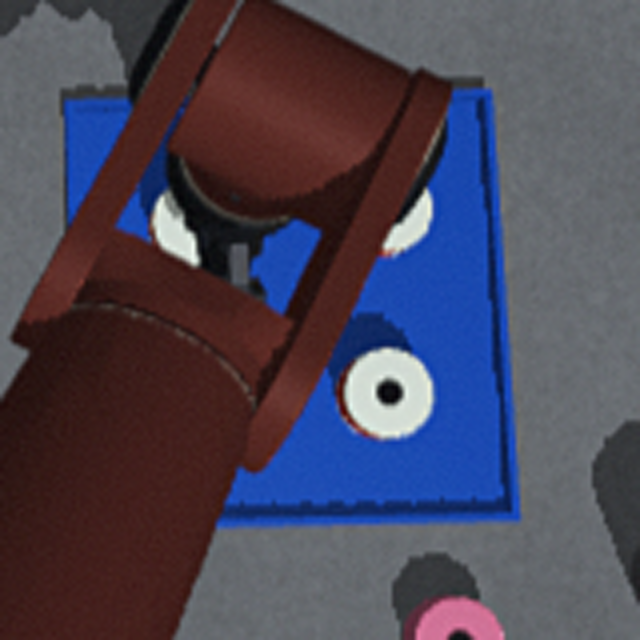

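```bash
python3 -m crank '2 0 0 -1 0 0 -0.7;2 0 0 0 0 0 -0.7;0 0 0 0 0 0 -0.7'; python3 g.py W 561 -213 13; python3 - <<'E'
from h import *
S=get_image("side");crop(S,260,170,440,290,4,"b4.png")
E
```

```text
time: 10.58
ee_pos: [0.5712, -0.2168, 0.0624]
tool_rot: [1.219, 1.55, -0.3]
ft_force: [-0.8, 0.4, -1.7]
gripper_width: 0.0727
t 10.58 TCPw [ 0.5712 -0.2168  0.0624] lane mm [ -65.4 -292.9   62.4] w 0.0727 F [-0.8  0.4 -1.7]
shift cm now-axes [ 4.92 -1.1  -0.46] after-turn axes [ 4.94 -1.   -0.43] turn deg [-0.1  0.4 -1.1] j6 -0.54
```

View pics/b4.png

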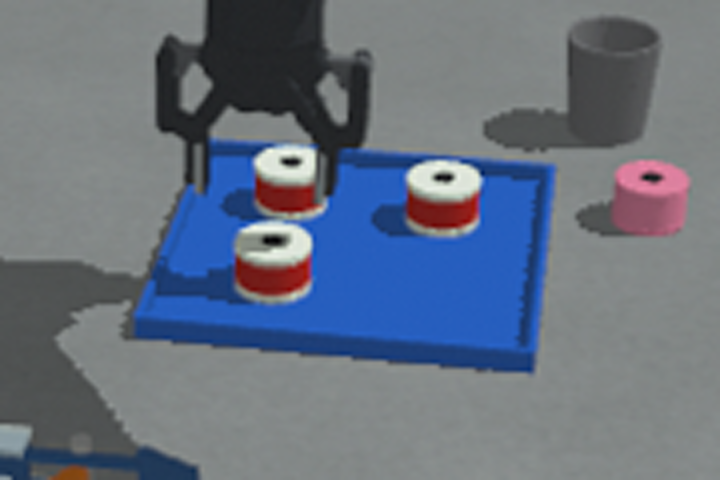

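```bash
python3 -m crank '0 -1 -0.4 0 0.4 -1.1 -0.7;0 0 0 0 0 0 -0.7;1.2 0 0 0 0 -0.2 -0.7;0 0 0 0 0 0 -0.7;1.2 -0.1 0 0 0 -0.2 -0.7;0 0 0 0 0 0 -0.7'; python3 g.py W 561 -213 13
```

```text
time: 11.13
ee_pos: [0.5661, -0.216, 0.0497]
tool_rot: [0.68, 1.559, -0.84]
ft_force: [-0.8, 0.9, -0.7]
gripper_width: 0.0726
t 11.13 TCPw [ 0.5661 -0.216   0.0497] lane mm [ -70.5 -291.8   49.7] w 0.0726 F [-0.8  0.9 -0.7]
shift cm now-axes [ 3.66 -0.52 -0.36] after-turn axes [ 3.67 -0.49 -0.32] turn deg [-0.1  0.5 -0.4] j6 -0.53
```

```bash
python3 -m crank '0.3 -0.6 -0.4 0 0.5 -0.6 -0.7;0.3 -0.2 -0.1 0 0 -0.2 -0.7;1 -0.2 0 0 0 -0.2 -0.7;1 -0.2 0 0 0 -0.2 -0.7'; python3 g.py W 561 -213 13;  python3 -m crank '0.3 -0.1 0 0 0 0 -0.7';python3 g.py W 561 -213 13
```

```text
time: 11.47
ee_pos: [0.5538, -0.2118, 0.0231]
tool_rot: [-1.486, 1.558, -3.006]
ft_force: [-0.7, -1.0, -0.1]
gripper_width: 0.0727
t 11.47 TCPw [ 0.5538 -0.2118  0.0231] lane mm [ -82.5 -287.1   23.1] w 0.0727 F [-0.7 -1.  -0.1]
shift cm now-axes [1.   0.72 0.15] after-turn axes [1.01 0.71 0.15] turn deg [-0.1  0.1  0.7] j6 -0.53
time: 11.55
ee_pos: [0.5513, -0.2113, 0.0177]
tool_rot: [-1.601, 1.555, -3.121]
ft_force: [0.1, 0.1, -0.6]
gripper_width: 0.0728
t 11.55 TCPw [ 0.5513 -0.2113  0.0177] lane mm [ -85.  -286.4   17.7] w 0.0728 F [ 0.1  0.1 -0.6]
shift cm now-axes [0.46 0.96 0.22] after-turn axes [0.47 0.96 0.22] turn deg [-0.1 -0.   0.9] j6 -0.54
```

```bash
python3 -m crank '0 0.9 0.2 0 0 0.9 -0.7;0.1 0.2 0 0 0 0 -0.7;0 0 0 0 0 0 -0.7'; python3 g.py W 561 -213 13
```

```text
time: 11.8
ee_pos: [0.5616, -0.2121, 0.0136]
tool_rot: [-2.466, 1.567, 2.297]
ft_force: [0.1, 0.3, 0.6]
gripper_width: 0.0726
t 11.8 TCPw [ 0.5616 -0.2121  0.0136] lane mm [ -74.8 -287.8   13.6] w 0.0726 F [0.1 0.3 0.6]
shift cm now-axes [ 0.06 -0.06  0.08] after-turn axes [ 0.06 -0.06  0.08] turn deg [-0.1 -0.2  0.1] j6 -0.54
```

```bash
python3 -m crank '0 0 0 0 0 0 1;0 0 0 0 0 0 1;0 0 0 0 0 0 1;0 0 0 0 0 0 1;0 0 0 0 0 0 1;0 0 0 0 0 0 1;-1.5 0 0 0 0 0 1;-2 0 0 0 0 0 1;-2 0 0 0 0 0 1;-2 0 0 0 0 0 1;-2 0 0 0 0 0 1;0 0 0 0 0 0 1'; python3 g.py L -130 0 85;python3 - <<'E'
from h import *
S=get_image("side");crop(S,260,170,440,290,4,"b5.png")
E
```

```text
time: 12.8
ee_pos: [0.5593, -0.2109, 0.1087]
tool_rot: [-2.205, 1.559, 2.559]
ft_force: [1.4, 0.2, -0.3]
gripper_width: 0.0506
t 12.8 TCPw [ 0.5593 -0.2109  0.1087] lane mm [ -77.1 -286.4  108.7] w 0.0506 F [ 1.4  0.2 -0.3]
shift cm now-axes [  2.62  -5.33 -28.61] after-turn axes [  2.37  -5.29 -28.64] turn deg [-0.1 -0.4  0.5] j6 -0.54
```

View pics/b5.png

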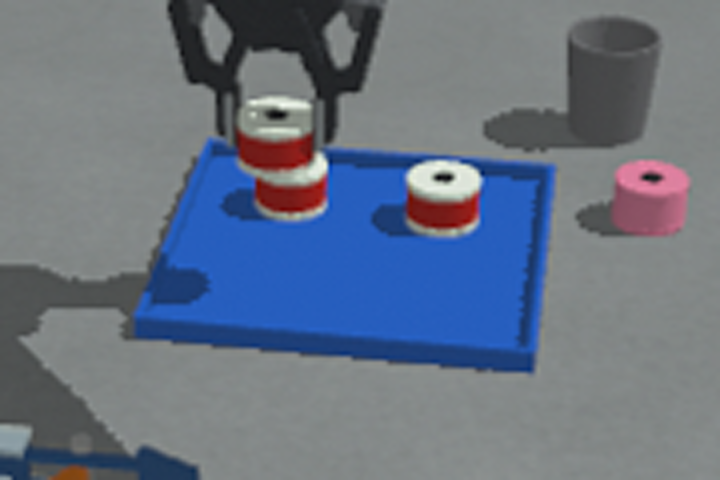

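```bash
python3 -m crank '0 -0.7 -3 0 0 0 1;0 -0.7 -4 0 0 0 1;0 -0.7 -4 0 0 0 1;0 -0.7 -4 0 0 0 1;0 -0.7 -4 0 0 0 1;0 -0.7 -4 0 0 0 1;0 -0.7 -3 0 0 0 1;0 -0.3 -2 0 0 0 1;0 0 0 0 0 0 1'; python3 g.py L -130 0 50
```

```text
time: 13.6
ee_pos: [0.4812, 0.0751, 0.0933]
tool_rot: [-1.939, 1.538, 2.817]
ft_force: [-0.5, -0.2, -1.4]
gripper_width: 0.0501
t 13.6 TCPw [0.4812 0.0751 0.0933] lane mm [-139.9    3.3   93.3] w 0.0501 F [-0.5 -0.2 -1.4]
shift cm now-axes [4.29 1.12 0.37] after-turn axes [4.33 0.99 0.33] turn deg [-0.5 -0.7  1.7] j6 -0.05
```

```bash
python3 -m crank '0 1 0.3 -0.5 -0.7 1.7 1;1 0 0 0 0 0 1;1.5 -0.2 0 0 0 -0.2 1;1.5 -0.2 0 0 0 -0.2 1;0.5 -0.1 0 0 0 0 1'; python3 g.py L -130 0 17
```

```text
time: 14.02
ee_pos: [0.4822, 0.072, 0.0394]
tool_rot: [-1.499, 1.555, -3.015]
ft_force: [-0.3, 0.3, -2.2]
gripper_width: 0.05
t 14.02 TCPw [0.4822 0.072  0.0394] lane mm [-1.391e+02  1.000e-01  3.940e+01] w 0.05 F [-0.3  0.3 -2.2]
shift cm now-axes [2.23 0.95 0.01] after-turn axes [2.24 0.91 0.01] turn deg [0.1 0.1 0.9] j6 -0.06
```

```bash
python3 - <<'E'
from h import *
S=get_image("side");crop(S,220,220,400,380,4,"b6.png")
E
```

```text
(no output)
```

View pics/b6.png

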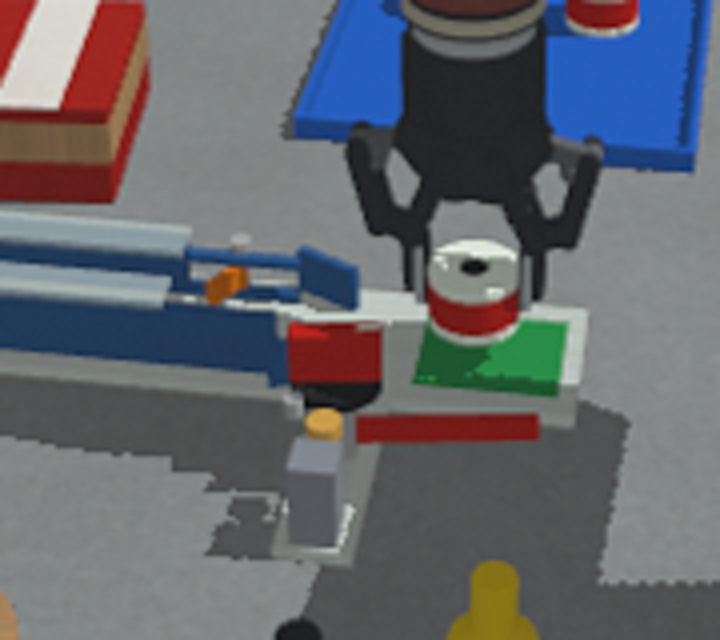

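```bash
python3 -m crank '0.2 0.9 0 0 0 0.9 1;0.8 0 0 0 0 0 1;0.7 -0.1 0 0 0 0 1;0.3 0 0 0 0 0 1;0 0 0 0 0 0 1'; python3 g.py L -130 0 17
```

```text
time: 14.48
ee_pos: [0.4911, 0.0706, 0.0174]
tool_rot: [-0.477, 1.57, -1.996]
ft_force: [-0.7, -0.4, 0.6]
gripper_width: 0.0506
t 14.48 TCPw [0.4911 0.0706 0.0174] lane mm [-130.3   -1.7   17.4] w 0.0506 F [-0.7 -0.4  0.6]
shift cm now-axes [ 0.03  0.03 -0.17] after-turn axes [ 0.04  0.03 -0.17] turn deg [-0.1  0.1  0. ] j6 -0.06
```

```bash
python3 -m crank '0.1 0 0 0 0 0 -1;0 0 0 0 0 0 -1;0 0 0 0 0 0 -1;0 0 0 0 0 0 -1;0 0 0 0 0 0 -1;-1 0 0 0 0 0 -1;-2 0 0 0 0 0 -1;-2 0 0 0 0 0 -1;-1 0 0 0 0 0 1;0 -2 0 0 0 0 1;0 -2 0 0 0 0 1;0 -1.5 0 0 0 0 1;0 0 0 0 0 0 1'; python3 g.py L -190 2 20;python3 - <<'E'
from h import *
S=get_image("side");crop(S,220,220,400,380,4,"b7.png");T=get_image("top");crop(T,200,110,340,310,3,"b8.png")
E
```

```text
time: 15.57
ee_pos: [0.4385, 0.0678, 0.0856]
tool_rot: [1.383, 1.561, -0.135]
ft_force: [-0.4, -0.6, 0.0]
gripper_width: 0.0253
t 15.57 TCPw [0.4385 0.0678 0.0856] lane mm [-183.    -1.8   85.6] w 0.0253 F [-0.4 -0.6  0. ]
shift cm now-axes [ 6.56 -0.76 -0.39] after-turn axes [ 6.56 -0.7  -0.38] turn deg [-0.   0.1 -0.6] j6 -0.07
```

View pics/b7.png

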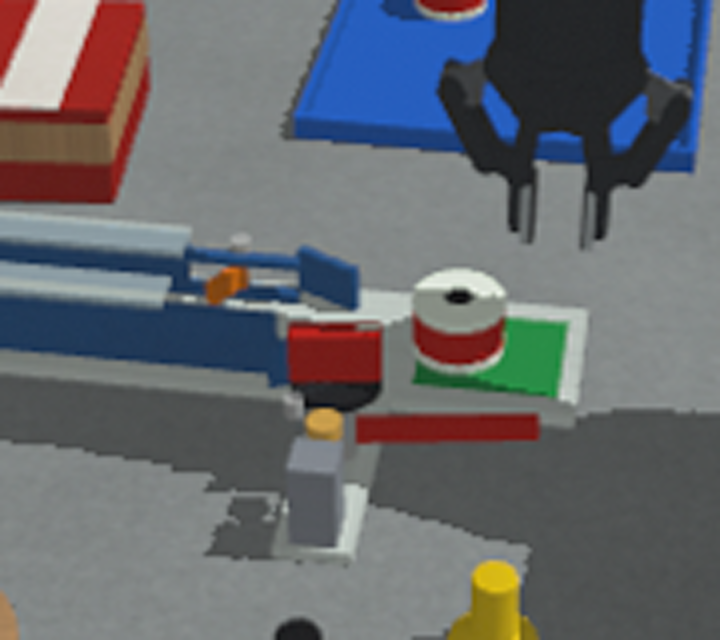

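View pics/b8.png

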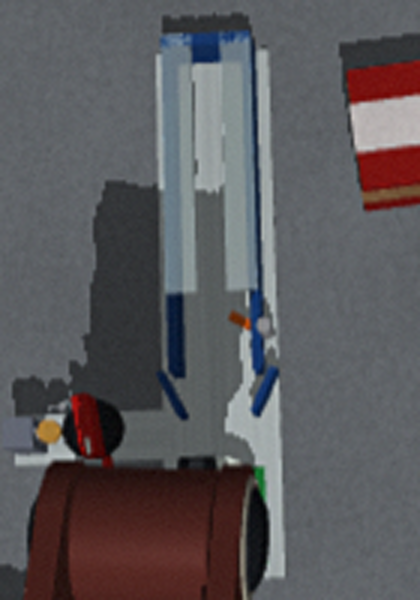

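```bash
python3 -m crank '0 -0.7 -0.3 0 0 -0.6 1;1.5 -0.2 0 0 0 0 1;2 -0.1 0 0 0 -0.2 1;2 -0.1 0 0 0 -0.2 1;0.6 0 0 0 0 0 1;0 0 0 0 0 0 1'; python3 g.py L -20 2 20;python3 - <<'E'
from h import *
from g import w2l
S=get_image("side");crop(S,220,220,400,380,4,"b9.png")
print(w2l(ray(S,220+459/4,220+296/4,.042)))
E
```

```text
time: 16.17
ee_pos: [0.4339, 0.0709, 0.0263]
tool_rot: [-0.688, 1.568, -2.208]
ft_force: [-0.1, -0.2, -0.7]
gripper_width: -0.0002
t 16.17 TCPw [0.4339 0.0709 0.0263] lane mm [-187.4    1.6   26.3] w -0.0002 F [-0.1 -0.2 -0.7]
shift cm now-axes [ 0.61 16.74 -0.07] after-turn axes [ 0.63 16.74 -0.04] turn deg [-0.1  0.1  0.1] j6 -0.06
[-0.13091225 -0.00021579  0.042     ]
```

View pics/b9.png

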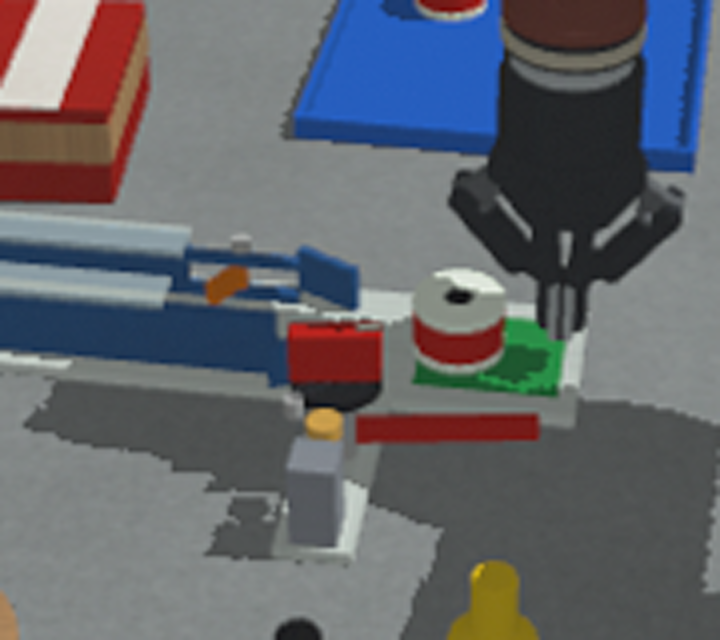

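```bash
python3 -m crank '0.3 1.5 0 0 0 0 1;0.2 1.5 0 0 0 0 1;0 1.5 0 0 0 0 1;0 1.5 0 0 0 0 1;0 1.5 0 0 0 0 1;0 1.5 0 0 0 0 1;0 1.5 0 0 0 0 1'; python3 g.py L -20 0 20;python3 - <<'E'
from h import *
S=get_image("side");crop(S,220,220,400,380,4,"b11.png")
E
```

```text
time: 16.8
ee_pos: [0.5406, 0.0786, 0.0253]
tool_rot: [-1.711, 1.561, 3.053]
ft_force: [-1.0, -0.4, -0.3]
gripper_width: 0.0002
t 16.8 TCPw [0.5406 0.0786 0.0253] lane mm [-80.5   3.7  25.3] w 0.0002 F [-1.  -0.4 -0.3]
shift cm now-axes [0.47 6.05 0.36] after-turn axes [0.53 6.05 0.37] turn deg [-0.  -0.1  0.6] j6 -0.04
```

View pics/b11.png

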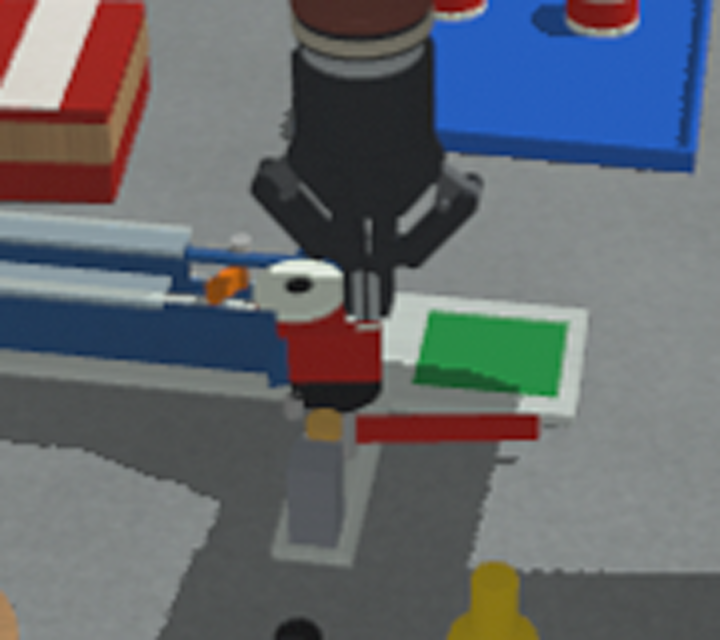

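```bash
python3 -m crank '0.3 1 0.1 0 0 0.3 1;0.2 1.2 0 0 0 0 1;0 1.2 0 0 0 0 1;0 1.2 0 0 0 0 1;0 1 0 0 0 0 1;0 1 0 0 0 0 1;0 1 0 0 0 0 1'; python3 g.py L 6 2 20;python3 - <<'E'
from h import *
S=get_image("side");crop(S,190,220,370,380,4,"b12.png")
E
```

```text
time: 17.43
ee_pos: [0.6199, 0.0836, 0.026]
tool_rot: [-1.962, 1.56, 2.802]
ft_force: [0.4, -0.8, -0.6]
gripper_width: 0.0001
t 17.43 TCPw [0.6199 0.0836 0.026 ] lane mm [-1.   4.5 26. ] w 0.0001 F [ 0.4 -0.8 -0.6]
shift cm now-axes [0.59 0.7  0.25] after-turn axes [0.6  0.7  0.25] turn deg [-0.  -0.2  0.6] j6 -0.04
```

View pics/b12.png

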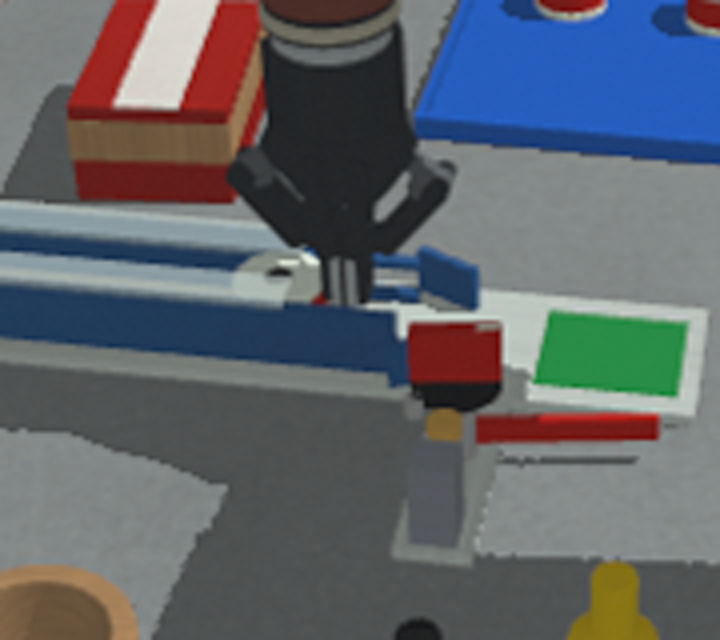

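```bash
python3 -m crank '0 0.7 0 0 0 0.3 1;0 0.7 0 0 0 0 1;0 0 0 0 0 0 1'; python3 g.py L 6 2 20; python3 -m crank '0 -1.5 0 0 0 0 1;0 -2 0 0 0 0 1;0 -2 0 0 0 0 1;-1 -2 0 0 0 0 1;-2 -0.5 0 0 0 0 1;-2 0 0 0 0 0 1;-2 0 0 0 0 0 1;0 0 0 0 0 0 1'; python3 g.py L -80 -120 120; python3 - <<'E'
from h import *
S=get_image("side");crop(S,190,220,370,380,4,"b13.png");T=get_image("top");crop(T,200,110,340,310,3,"b14.png")
E
```

```text
time: 17.73
ee_pos: [0.6379, 0.0845, 0.0287]
tool_rot: [2.829, 1.567, 1.311]
ft_force: [-0.8, -0.2, -0.7]
gripper_width: 0.0001
t 17.73 TCPw [0.6379 0.0845 0.0287] lane mm [17.   4.4 28.7] w 0.0001 F [-0.8 -0.2 -0.7]
shift cm now-axes [ 0.87 -1.1   0.24] after-turn axes [ 0.87 -1.1   0.24] turn deg [-0.  -0.2 -0.1] j6 -0.04
time: 18.4
ee_pos: [0.5532, 0.0797, 0.1014]
tool_rot: [2.682, 1.566, 1.163]
ft_force: [1.4, -0.2, 1.1]
gripper_width: -0.0002
t 18.4 TCPw [0.5532 0.0797 0.1014] lane mm [-67.8   4.1 101.4] w -0.0002 F [ 1.4 -0.2  1.1]
shift cm now-axes [-1.91 -1.21 12.4 ] after-turn axes [-1.86 -1.22 12.41] turn deg [-0.  -0.2 -0.1] j6 -0.05
```

View pics/b13.png

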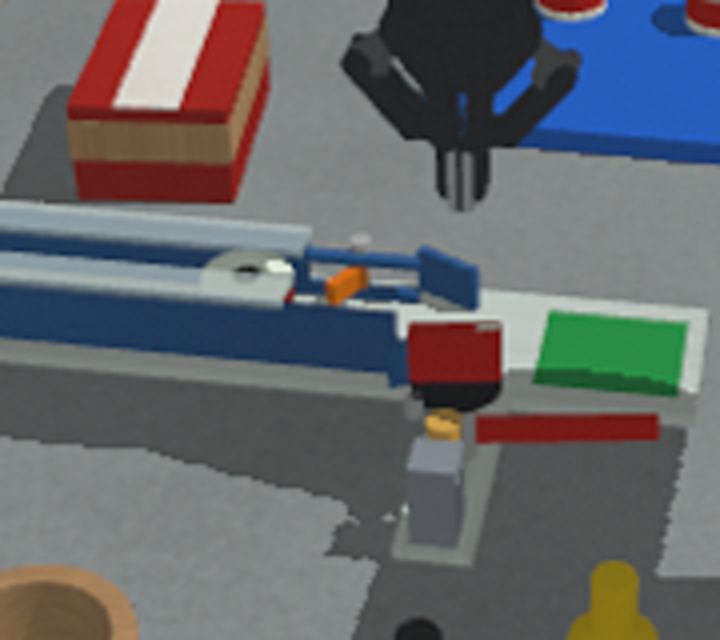

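View pics/b14.png

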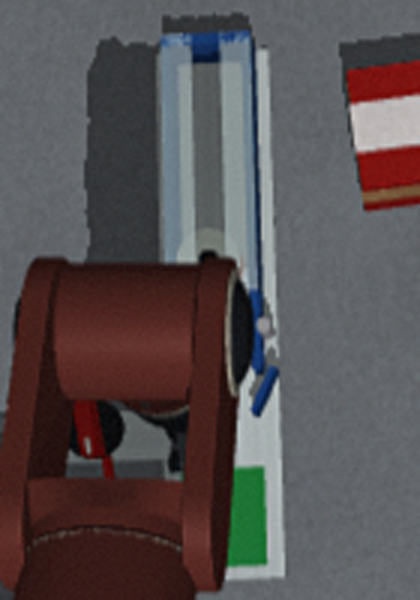

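```bash
python3 -m crank '0 0 3 0 0 0 -0.7;0 0 4 0 0 0 -0.7;0 0 4 0 0 0 -0.7;0 0 4 0 0 0 -0.7;0 0 4 0 0 0 -0.7;0 0 4 0 0 0 -0.7'; python3 - <<'E'
from h import *
S=get_image("side");crop(S,260,170,440,290,4,"d1.png");T=get_image("top");crop(T,345,190,505,350,4,"d2.png")
E
python3 g.py W 570 -326 85
```

```text
time: 19.0
ee_pos: [0.5598, -0.1498, 0.0871]
tool_rot: [-2.239, 1.554, 2.54]
ft_force: [1.4, 0.6, -0.9]
gripper_width: 0.0717
t 19.1 TCPw [ 0.5601 -0.1533  0.0872] lane mm [ -73.2 -228.9   87.2] w 0.0725 F [1.6 1.3 0.4]
shift cm now-axes [ 0.08 -0.03 17.3 ] after-turn axes [ 0.22  0.08 17.3 ] turn deg [ 0.4 -0.5  0.8] j6 -0.46
```

View pics/d1.png

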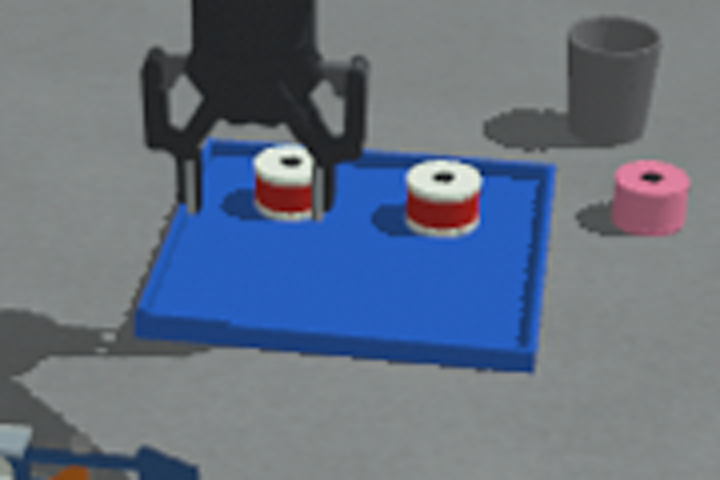

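View pics/d2.png

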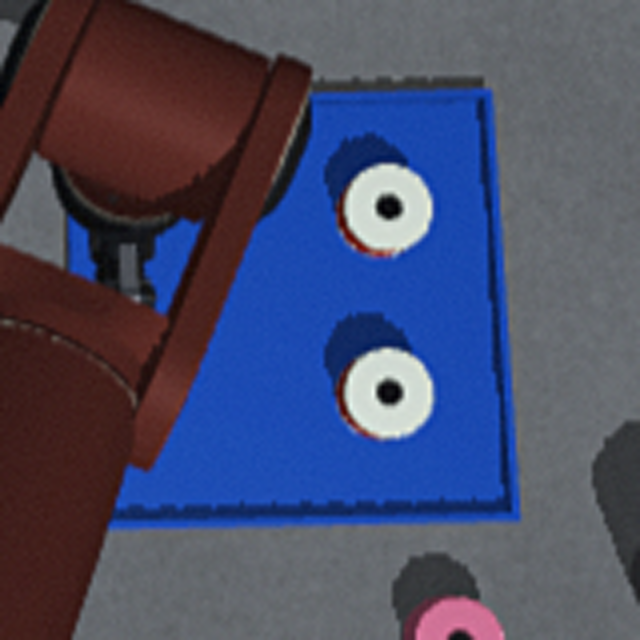

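```bash
python3 -m crank '0 0 3 0.4 -0.5 0.8 -0.7;0 0 4 0 0 0 -0.7;0 0 4 0 0 0 -0.7;0 0 3 0 0 0 -0.7;0 0 2 0 0 0 -0.7;0 0 0.5 0 0 0 -0.7'; python3 g.py W 570 -326 40
```

```text
time: 19.6
ee_pos: [0.5649, -0.3194, 0.0754]
tool_rot: [-2.372, 1.557, 2.393]
ft_force: [0.2, 0.1, 0.1]
gripper_width: 0.0726
t 19.6 TCPw [ 0.5649 -0.3194  0.0754] lane mm [ -77.2 -395.1   75.4] w 0.0726 F [0.2 0.1 0.1]
shift cm now-axes [3.53 0.51 0.72] after-turn axes [3.54 0.47 0.69] turn deg [ 0.  -0.6  0.6] j6 -0.68
```

```bash
python3 -m crank '0 0.5 0.7 0 -0.5 0.6 -0.7;0.6 0 0 0 0 0 -0.7;0.8 -0.1 0 0 0 -0.1 -0.7;0.8 -0.1 0 0 0 -0.1 -0.7'; python3 g.py W 570 -326 13
```

```text
time: 19.93
ee_pos: [0.5688, -0.3238, 0.0496]
tool_rot: [-2.365, 1.566, 2.4]
ft_force: [0.2, -0.4, -0.2]
gripper_width: 0.0727
t 19.93 TCPw [ 0.5688 -0.3238  0.0496] lane mm [ -73.5 -399.7   49.6] w 0.0727 F [ 0.2 -0.4 -0.2]
shift cm now-axes [3.66 0.12 0.24] after-turn axes [3.66 0.11 0.23] turn deg [ 0.  -0.2  0.2] j6 -0.69
```

```bash
python3 -m crank '0.8 0.1 0.2 0 0 0.2 -0.7;0.8 0 0 0 0 -0.1 -0.7;0.8 -0.1 0 0 0 -0.1 -0.7'; python3 g.py W 570 -326 13;  python3 -m crank '0.6 0 0 0 0 0 -0.7;0 0 0 0 0 0 -0.7'; python3 g.py W 570 -326 13
```

```text
time: 20.18
ee_pos: [0.5682, -0.3218, 0.0214]
tool_rot: [-2.384, 1.562, 2.385]
ft_force: [-0.8, -0.0, -0.4]
gripper_width: 0.0725
t 20.18 TCPw [ 0.5682 -0.3218  0.0214] lane mm [ -74.  -397.6   21.4] w 0.0725 F [-0.8 -0.  -0.4]
shift cm now-axes [0.84 0.16 0.44] after-turn axes [0.84 0.16 0.43] turn deg [ 0.2 -0.4  0.3] j6 -0.69
time: 20.35
ee_pos: [0.5665, -0.3196, 0.0114]
tool_rot: [-2.331, 1.557, 2.439]
ft_force: [-0.9, 0.3, -0.6]
gripper_width: 0.0728
t 20.35 TCPw [ 0.5665 -0.3196  0.0114] lane mm [ -75.6 -395.3   11.4] w 0.0728 F [-0.9  0.3 -0.6]
shift cm now-axes [-0.17  0.31  0.66] after-turn axes [-0.16  0.32  0.66] turn deg [ 0.3 -0.5  0.6] j6 -0.69
```

```bash
python3 -m crank '-0.1 0.3 0.6 0 -0.5 0.6 -0.7;-0.1 0 0.1 0 0 0 -0.7;0 0 0 0 0 0 -0.7'; python3 g.py W 570 -326 13;  python3 -m crank '0 0 0 0 0 0 1;0 0 0 0 0 0 1;0 0 0 0 0 0 1;0 0 0 0 0 0 1;0 0 0 0 0 0 1;0 0 0 0 0 0 1'; python3 g.py L -130 0 100;
```

```text
time: 20.6
ee_pos: [0.5701, -0.3267, 0.0128]
tool_rot: [1.97, 1.57, 0.458]
ft_force: [-0.4, 0.7, -0.3]
gripper_width: 0.0727
t 20.6 TCPw [ 0.5701 -0.3267  0.0128] lane mm [ -72.4 -402.6   12.8] w 0.0727 F [-0.4  0.7 -0.3]
shift cm now-axes [-0.02 -0.01 -0.07] after-turn axes [-0.02 -0.01 -0.07] turn deg [ 0.3 -0.  -0.1] j6 -0.69
time: 21.1
ee_pos: [0.5712, -0.3281, 0.0154]
tool_rot: [1.105, 1.566, -0.408]
ft_force: [-0.9, 0.3, -0.9]
gripper_width: 0.0498
t 21.1 TCPw [ 0.5712 -0.3281  0.0154] lane mm [ -71.3 -404.    15.4] w 0.0498 F [-0.9  0.3 -0.9]
shift cm now-axes [ -8.56  -5.63 -40.42] after-turn axes [ -8.46  -5.87 -40.4 ] turn deg [ 0.3  0.1 -0.2] j6 -0.69
```

```bash
python3 -m crank '-1 0 0 0 0 0 1;-2 0.1 0 0 0 0 1;-2 0.1 0 0 0 0 1;-2 0.1 0 0 0 0 1;-1 -0.5 -2 0 0 0 1;0 -0.5 -4 0 0 0 1;0 -0.5 -4 0 0 0 1;0 -0.5 -4 0 0 0 1;0 -0.5 -4 0 0 0 1;0 -0.6 -4 0 0 0 1;0 -0.6 -4 0 0 0 1;0 -0.6 -4 0 0 0 1;0 -0.6 -4 0 0 0 1;0 -0.6 -3 0 0 0 1;0 -0.5 -2 0 0 0 1'; python3 g.py L -130 0 50;python3 - <<'E'
from h import *
S=get_image("side");crop(S,220,180,420,330,4,"d3.png")
E
```

```text
time: 22.35
ee_pos: [0.4905, 0.0676, 0.1068]
tool_rot: [1.26, 1.556, -0.264]
ft_force: [-0.2, 0.1, -1.9]
gripper_width: 0.0501
t 22.35 TCPw [0.4905 0.0676 0.1068] lane mm [-131.1   -4.6  106.8] w 0.0501 F [-0.2  0.1 -1.9]
shift cm now-axes [ 5.68  0.02 -0.49] after-turn axes [ 5.68  0.11 -0.46] turn deg [-0.3  0.3 -0.8] j6 -0.06
```

View pics/d3.png

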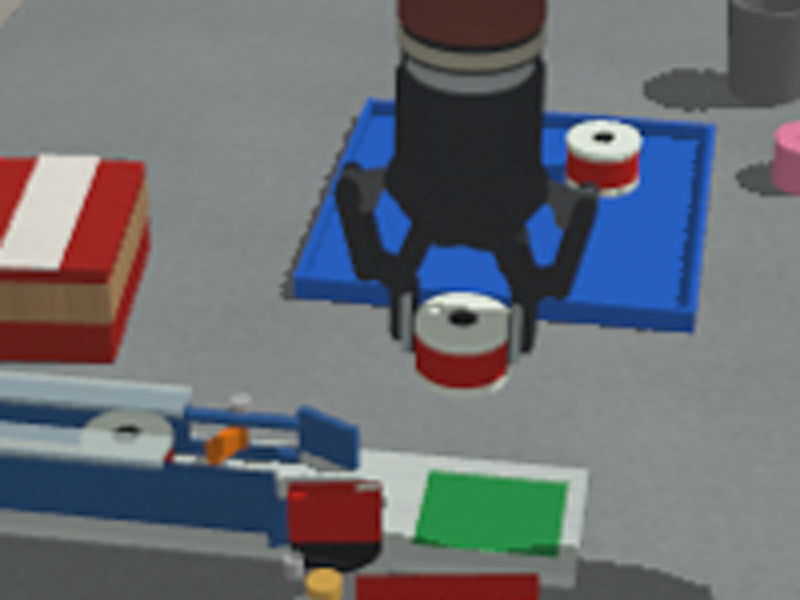

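```bash
python3 -m crank '0 0 -0.4 -0.3 0.3 -0.8 1;1 0 0 0 0 0 1;1.2 -0.1 0 0 0 -0.1 1;1.2 -0.1 0 0 0 -0.1 1;1.2 -0.1 0 0 0 -0.1 1;1 -0.1 0 0 0 -0.1 1'; python3 g.py L -130 0 18.5
```

```text
time: 22.9
ee_pos: [0.487, 0.0738, 0.0493]
tool_rot: [-2.241, 1.567, 2.527]
ft_force: [0.5, 0.1, -0.6]
gripper_width: 0.0503
t 22.9 TCPw [0.487  0.0738 0.0493] lane mm [-134.2    1.7   49.3] w 0.0503 F [ 0.5  0.1 -0.6]
shift cm now-axes [3.08 0.43 0.18] after-turn axes [3.08 0.42 0.17] turn deg [ 0.2 -0.1  0.2] j6 -0.06
```

```bash
python3 -m crank '0.8 0.4 0.2 0 0 0.2 1;0.8 0 0 0 0 0 1;0.5 0 0 0 0 0 1;0 0 0 0 0 0 1'; python3 g.py L -130 0 18.5
```

```text
time: 23.23
ee_pos: [0.4878, 0.07, 0.0203]
tool_rot: [-1.866, 1.561, 2.898]
ft_force: [0.0, -0.1, -1.4]
gripper_width: 0.0501
t 23.23 TCPw [0.4878 0.07   0.0203] lane mm [-133.7   -2.2   20.3] w 0.0501 F [ 0.  -0.1 -1.4]
shift cm now-axes [ 0.18  0.37 -0.22] after-turn axes [ 0.18  0.37 -0.22] turn deg [-0.  -0.2  0.5] j6 -0.06
```

```bash
python3 -m crank '0.2 0.1 -0.1 0 -0.2 0.5 1;0 0 0 0 0 0 1'; python3 g.py L -130 0 18.5; python3 -m crank '0 0 0 0 0 0 -1;0 0 0 0 0 0 -1;0 0 0 0 0 0 -1;0 0 0 0 0 0 -1;0 0 0 0 0 0 -1;-1 0 0 0 0 0 -1;-2 0.1 0 0 0 0 -1;-2 0.1 0 0 0 0 -1;-1 0 0 0 0 0 1;0 -2 0 0 0 0 1;0 -2 0 0 0 0 1;0 -1.5 0 0 0 0 1;0 -0.5 -0.2 0 0 0 1;0 0 0 0 0 0 1'; python3 g.py L -190 2 20;python3 - <<'E'
from h import *
S=get_image("side");crop(S,220,220,400,380,4,"d4.png")
E
```

```text
time: 23.4
ee_pos: [0.4891, 0.0708, 0.0179]
tool_rot: [-0.096, 1.57, -1.615]
ft_force: [-0.2, -0.3, -0.4]
gripper_width: 0.0505
t 23.4 TCPw [0.4891 0.0708 0.0179] lane mm [-132.3   -1.4   17.9] w 0.0505 F [-0.2 -0.3 -0.4]
shift cm now-axes [-0.06  0.23 -0.14] after-turn axes [-0.06  0.23 -0.14] turn deg [-0.1  0.   0. ] j6 -0.06
time: 24.57
ee_pos: [0.4342, 0.0703, 0.0902]
tool_rot: [1.457, 1.556, -0.061]
ft_force: [0.0, -0.3, 0.6]
gripper_width: 0.0119
t 24.57 TCPw [0.4342 0.0703 0.0902] lane mm [-187.1    1.    90.2] w 0.0119 F [ 0.  -0.3  0.6]
shift cm now-axes [ 7.01 -0.39 -0.11] after-turn axes [ 7.02 -0.29 -0.1 ] turn deg [-0.   0.1 -0.8] j6 -0.06
```

View pics/d4.png

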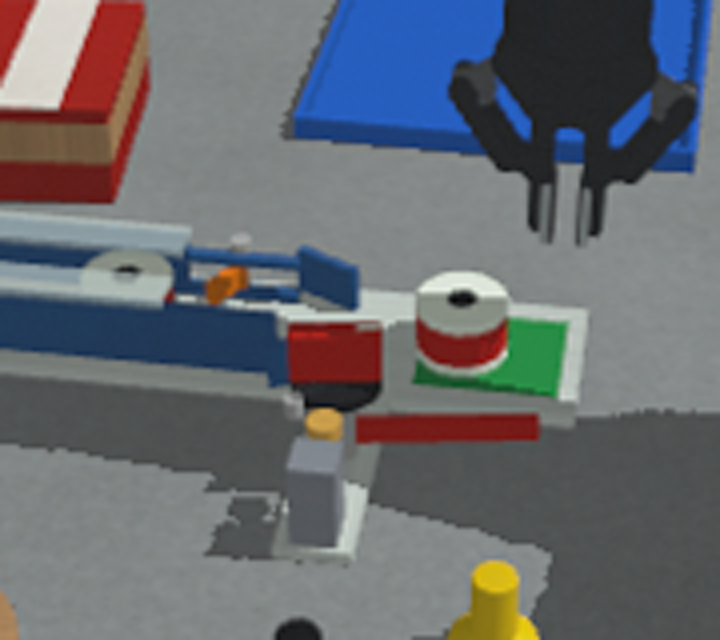

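Standing. Lower behind and push.

```bash
python3 -m crank '0 -0.4 -0.1 0 0 -0.8 1;1.5 0 0 0 0 0 1;2 -0.1 0 0 0 -0.2 1;2 -0.1 0 0 0 -0.2 1;0.8 0 0 0 0 0 1;0 0 0 0 0 0 1'; python3 g.py L -80 2 22
```

```text
time: 25.12
ee_pos: [0.4337, 0.0712, 0.028]
tool_rot: [-0.948, 1.567, -2.466]
ft_force: [-0.3, -1.0, 0.4]
gripper_width: -0.0
t 25.12 TCPw [0.4337 0.0712 0.028 ] lane mm [-187.6    1.9   28. ] w -0.0 F [-0.3 -1.   0.4]
shift cm now-axes [ 0.57 10.76 -0.02] after-turn axes [ 6.000e-01  1.076e+01 -1.000e-02] turn deg [-0.   0.1  0.2] j6 -0.06
```

```bash
python3 -m crank '0.4 1.5 0 0 0 0 1;0.3 1.5 0 0 0 0 1;0.1 1.5 0 0 0 0 1;0.1 1.5 0 0 0 0 1;0 1.5 0 0 0 0 1;0 1.5 0 0 0 0 1;0 1.5 0.1 0 0 0.2 1;0.1 1 0.1 0 0 0.2 1;0.1 1 0 0 0 0 1;0 1 0 0 0 0 1;0 1 0 0 0 0 1;0 1 0 0 0 0 1;0 1 0 0 0 0 1;0 1 0 0 0 0 1'; python3 g.py L 10 2 22;python3 - <<'E'
from h import *
S=get_image("side");crop(S,190,220,370,380,4,"d5.png")
E
```

```text
time: 26.28
ee_pos: [0.6113, 0.0825, 0.0187]
tool_rot: [-1.77, 1.545, 2.995]
ft_force: [-3.0, 1.9, 2.1]
gripper_width: -0.0001
t 26.28 TCPw [0.6113 0.0825 0.0187] lane mm [-9.6  3.8 18.7] w -0.0001 F [-3.   1.9  2.1]
shift cm now-axes [-0.38  1.96  0.18] after-turn axes [-0.33  1.96  0.18] turn deg [ 0.  -0.3  1.4] j6 -0.04
```

View pics/d5.png

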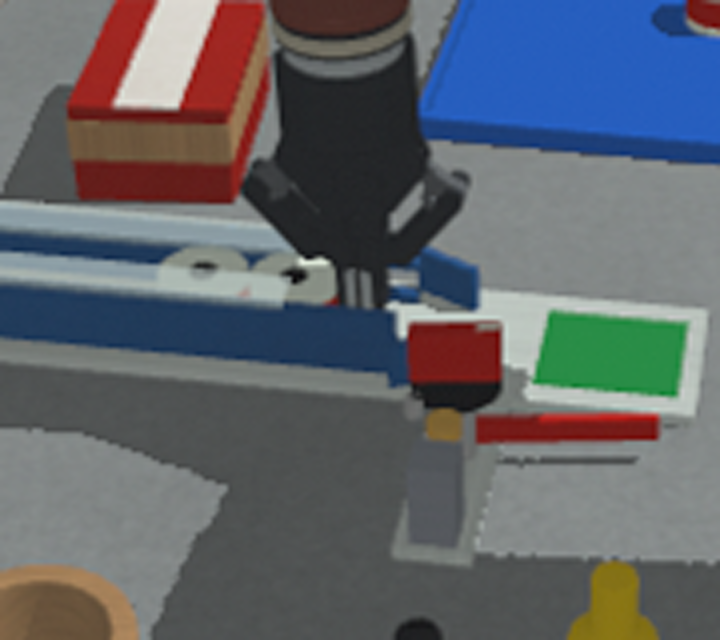

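```bash
python3 -m crank '-0.2 0.8 0 0 0 1 1;0 0.8 0 0 0 0.2 1;0 0.8 0 0 0 0 1;0 0.5 0 0 0 0 1;0 0 0 0 0 0 1'; python3 g.py L 10 2 20; python3 -m crank '0 -1.5 0 0 0 0 1;0 -2 0 0 0 0 1;0 -2 0 0 0 0 1;-1 -2 0 0 0 0 1;-2 -0.5 0 0 0 0 1;-2 0 0 0 0 0 1;-2 0 0 0 0 0 1;-0.5 0 0 0 0 0 1'; python3 g.py W 461 -325 100; python3 - <<'E'
from h import *
S=get_image("side");crop(S,190,180,420,330,3,"d6.png")
E
```

```text
time: 26.75
ee_pos: [0.6448, 0.0836, 0.0213]
tool_rot: [3.105, 1.567, 1.587]
ft_force: [-0.5, -0.1, -0.7]
gripper_width: -0.0003
t 26.75 TCPw [0.6448 0.0836 0.0213] lane mm [23.9  3.2 21.3] w -0.0003 F [-0.5 -0.1 -0.7]
shift cm now-axes [ 0.13 -1.39  0.12] after-turn axes [ 0.13 -1.39  0.12] turn deg [ 0.  -0.2 -0. ] j6 -0.04
time: 27.42
ee_pos: [0.5635, 0.0788, 0.0979]
tool_rot: [2.246, 1.563, 0.727]
ft_force: [1.1, 0.5, 0.8]
gripper_width: -0.0
t 27.42 TCPw [0.5635 0.0788 0.0979] lane mm [-57.6   2.6  97.9] w -0.0 F [1.1 0.5 0.8]
shift cm now-axes [ -0.48 -12.33  39.79] after-turn axes [ -0.21 -12.36  39.78] turn deg [-0.  -0.3 -0.3] j6 -0.05
```

View pics/d6.png

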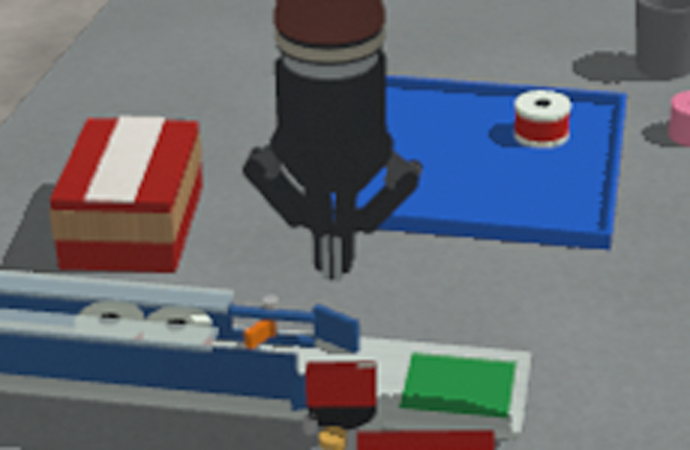

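```bash
python3 -m crank '0 -1 2.5 0 0 0 -0.7;0 -1.2 3.8 0 0 0 -0.7;0 -1.2 3.8 0 0 0 -0.7;0 -1.2 3.8 0 0 0 -0.7;0 -1.2 3.8 0 0 0 -0.7;0 -1.2 3.8 0 0 0 -0.7;0 -1.2 3.8 0 0 0 -0.7;0 -1.2 3.8 0 0 0 -0.7;0 -1.2 3.8 0 0 0 -0.7;0 -1 3 0 0 0 -0.7;0 -0.5 1.5 0 0 0 -0.7'; python3 g.py W 461 -325 60
```

```text
time: 28.38
ee_pos: [0.46, -0.3139, 0.0866]
tool_rot: [2.189, 1.559, 0.679]
ft_force: [0.6, -0.3, 0.2]
gripper_width: 0.0725
t 28.38 TCPw [ 0.46   -0.3139  0.0866] lane mm [-181.6 -384.    86.6] w 0.0725 F [ 0.6 -0.3  0.2]
shift cm now-axes [2.66 0.01 1.14] after-turn axes [2.66 0.04 1.12] turn deg [ 0.5 -0.4 -0.5] j6 -0.8
```

```bash
python3 -m crank '0.3 0 1 0.5 -0.4 -0.5 -0.7;0.8 0 0.1 0 0 0 -0.7;0.8 0 0.1 0 0 -0.1 -0.7;0.8 0 0.1 0 0 -0.1 -0.7'; python3 g.py W 461 -325 13; python3 - <<'E'
from h import *
S=get_image("side");crop(S,260,170,440,290,4,"e1.png")
E
```

```text
time: 28.72
ee_pos: [0.4603, -0.3307, 0.0561]
tool_rot: [-1.14, 1.567, -2.664]
ft_force: [0.2, 0.8, 0.3]
gripper_width: 0.0725
t 28.72 TCPw [ 0.4603 -0.3307  0.0561] lane mm [-182.2 -400.9   56.1] w 0.0725 F [0.2 0.8 0.3]
shift cm now-axes [ 4.31  0.11 -0.58] after-turn axes [ 4.31  0.1  -0.57] turn deg [-0.4  0.1  0.2] j6 -0.8
```

View pics/e1.png

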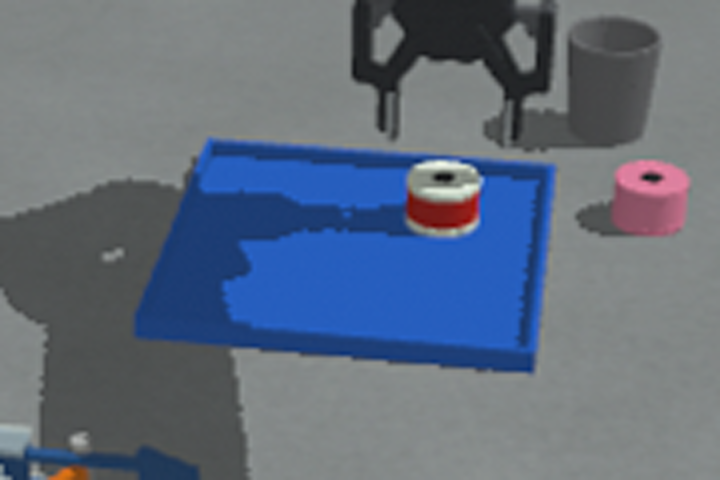

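```bash
python3 -m crank '0.5 0.1 -0.5 -0.4 0 0.2 -0.7;0.8 0 0.1 0 0 0 -0.7;0.8 0 0.1 0 0 -0.1 -0.7;0.8 0 0.1 0 0 0 -0.7;0.5 0 0.1 0 0 0 -0.7'; python3 g.py W 461 -325 13;
```

```text
time: 29.18
ee_pos: [0.461, -0.3229, 0.0148]
tool_rot: [-2.156, 1.564, 2.617]
ft_force: [0.0, 0.3, -0.1]
gripper_width: 0.0723
t 29.18 TCPw [ 0.461  -0.3229  0.0148] lane mm [-181.1 -393.1   14.8] w 0.0723 F [ 0.   0.3 -0.1]
shift cm now-axes [ 0.18 -0.01  0.21] after-turn axes [ 0.18 -0.01  0.21] turn deg [ 0.5 -0.2  0.3] j6 -0.8
```

```bash
python3 -m crank '0 0 0.2 0 0 0.3 -0.7;0 0 0 0 0 0 -0.7;0 0 0 0 0 0 1;0 0 0 0 0 0 1;0 0 0 0 0 0 1;0 0 0 0 0 0 1;0 0 0 0 0 0 1;0 0 0 0 0 0 1'; python3 g.py L -130 0 100;python3 -m crank '-1 0 0 0 0 0 1;-2 0 0 0 0 0 1;-2 0 0 0 0 0 1;-2 0 0 0 0 0 1;-1 0 -2 0 0 0 1;0 0.5 -3 0 0 0 1'; python3 g.py L -130 0 90;
```

```text
time: 29.85
ee_pos: [0.461, -0.3254, 0.0144]
tool_rot: [-3.065, 1.566, 1.708]
ft_force: [-0.6, -0.1, -1.8]
gripper_width: 0.0506
t 29.85 TCPw [ 0.461  -0.3254  0.0144] lane mm [-181.3 -395.5   14.4] w 0.0506 F [-0.6 -0.1 -1.8]
shift cm now-axes [ -8.4    5.42 -39.55] after-turn axes [ -8.56   5.13 -39.55] turn deg [ 0.4 -0.2  0. ] j6 -0.81
time: 30.35
ee_pos: [0.4615, -0.2773, 0.0994]
tool_rot: [-2.652, 1.565, 2.115]
ft_force: [0.2, 0.4, -1.8]
gripper_width: 0.0501
t 30.35 TCPw [ 0.4615 -0.2773  0.0994] lane mm [-178.2 -347.6   99.4] w 0.0501 F [ 0.2  0.4 -1.8]
shift cm now-axes [  1.11   4.9  -34.74] after-turn axes [  0.94   4.82 -34.76] turn deg [ 0.1 -0.3  0.2] j6 -0.74
```

```bash
python3 -m crank '0 0.5 -4 0 0 0 1;0 0.6 -4 0 0 0 1;0 0.6 -4 0 0 0 1;0 0.6 -4 0 0 0 1;0 0.6 -4 0 0 0 1;0 0.6 -4 0 0 0 1;0 0.6 -4 0 0 0 1;0 0.5 -3 0 0 0 1;0 0.3 -1 0 0 0 1;0 0 0 0 0 0 1'; python3 g.py L -130 0 50;python3 - <<'E'
from h import *
S=get_image("side");crop(S,220,180,420,330,4,"e2.png")
E
```

```text
time: 31.18
ee_pos: [0.4954, 0.0597, 0.1117]
tool_rot: [1.637, 1.558, 0.12]
ft_force: [0.3, 0.2, -1.2]
gripper_width: 0.0504
t 31.18 TCPw [0.4954 0.0597 0.1117] lane mm [-126.6  -12.8  111.7] w 0.0504 F [ 0.3  0.2 -1.2]
shift cm now-axes [ 6.17 -0.42 -1.28] after-turn axes [ 6.17 -0.34 -1.28] turn deg [ 0.1 -0.  -0.7] j6 -0.09
```

View pics/e2.png

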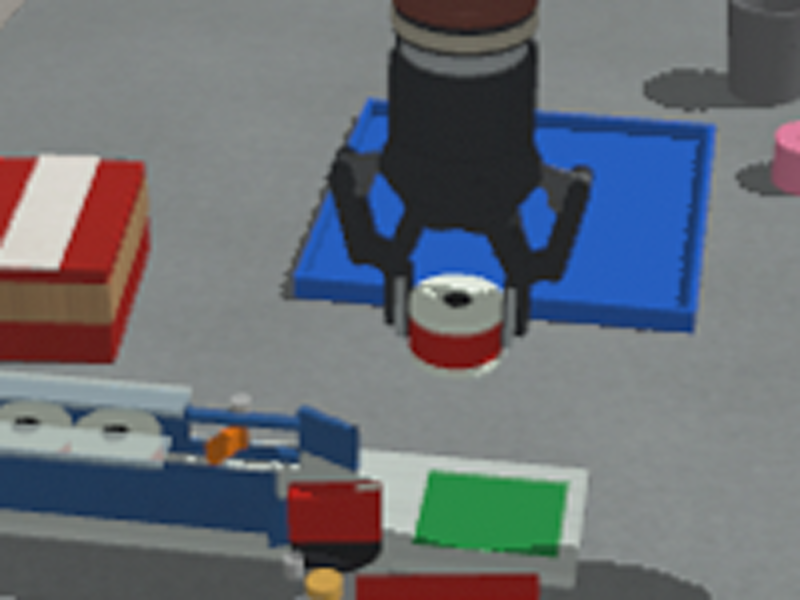

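```bash
python3 -m crank '0 -0.3 -1.2 0 0 -0.7 1;1 0 0 0 0 0 1;1.2 -0.1 0 0 0 -0.1 1;1.2 -0.1 0 0 0 -0.1 1;1.2 -0.1 0 0 0 -0.1 1;1 -0.1 0 0 0 -0.1 1'; python3 g.py L -130 0 17.4
```

```text
time: 31.73
ee_pos: [0.489, 0.0655, 0.0543]
tool_rot: [-0.61, 1.568, -2.132]
ft_force: [-0.1, -0.5, -2.4]
gripper_width: 0.0503
t 31.73 TCPw [0.489  0.0655 0.0543] lane mm [-132.6   -6.7   54.3] w 0.0503 F [-0.1 -0.5 -2.4]
shift cm now-axes [ 3.69  0.27 -0.68] after-turn axes [ 3.69  0.26 -0.67] turn deg [-0.2  0.1  0.1] j6 -0.06
```

```bash
python3 -m crank '0.8 0.2 -0.5 0 0 0 1;0.8 0 -0.1 0 0 0 1;0.8 0 0 0 0 0 1;0.3 0 0 0 0 0 1;0 0 0 0 0 0 1'; python3 g.py L -130 0 17.4
```

```text
time: 32.15
ee_pos: [0.4867, 0.0706, 0.0186]
tool_rot: [-1.376, 1.559, -2.901]
ft_force: [-0.3, 0.2, -1.3]
gripper_width: 0.0503
t 32.15 TCPw [0.4867 0.0706 0.0186] lane mm [-134.7   -1.5   18.6] w 0.0503 F [-0.3  0.2 -1.3]
shift cm now-axes [ 0.12  0.47 -0.16] after-turn axes [ 0.12  0.47 -0.15] turn deg [-0.4  0.1  0.7] j6 -0.05
```

```bash
python3 -m crank '0.1 0.1 -0.1 0 0 0.7 1;0 0 0 0 0 0 1'; python3 g.py L -130 0 17.4; python3 -m crank '0 0 0 0 0 0 -1;0 0 0 0 0 0 -1;0 0 0 0 0 0 -1;0 0 0 0 0 0 -1;0 0 0 0 0 0 -1;-1 0 0 0 0 0 -1;-2 0.1 0 0 0 0 -1;-2 0.1 0 0 0 0 -1;-1 0 0 0 0 0 1;0 -2 0 0 0 0 1;0 -2 0 0 0 0 1;0 -1.5 0 0 0 0 1;0 -0.5 -0.2 0 0 0 1;0 0 0 0 0 0 1'; python3 g.py L -190 2 20;python3 - <<'E'
from h import *
S=get_image("side");crop(S,220,220,400,380,4,"e4.png")
E
```

```text
time: 32.32
ee_pos: [0.488, 0.0718, 0.0174]
tool_rot: [0.513, 1.568, -1.011]
ft_force: [0.1, 0.4, -1.2]
gripper_width: 0.0504
t 32.32 TCPw [0.488  0.0718 0.0174] lane mm [-133.3   -0.4   17.4] w 0.0504 F [ 0.1  0.4 -1.2]
shift cm now-axes [ 0.    0.33 -0.04] after-turn axes [ 0.    0.33 -0.04] turn deg [-0.4  0.1 -0.1] j6 -0.05
time: 33.48
ee_pos: [0.4337, 0.0712, 0.09]
tool_rot: [1.389, 1.553, -0.135]
ft_force: [0.2, 0.1, 0.1]
gripper_width: 0.0122
t 33.48 TCPw [0.4337 0.0712 0.09  ] lane mm [-187.6    1.9   90. ] w 0.0122 F [0.2 0.1 0.1]
shift cm now-axes [ 6.99 -0.36 -0.03] after-turn axes [ 7.   -0.24 -0.01] turn deg [-0.4  0.2 -1. ] j6 -0.05
```

View pics/e4.png

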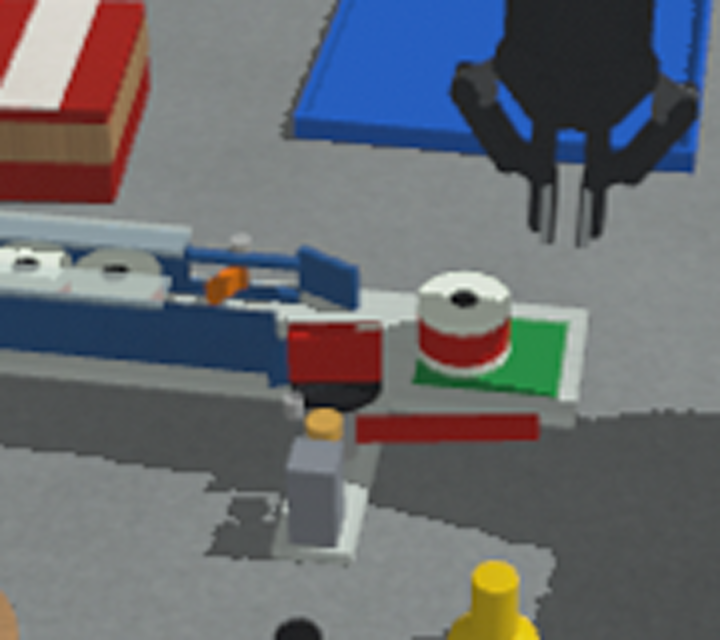

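```bash
python3 -m crank '0 -0.4 -0.1 0 0 -0.8 1;1.5 0 0 0 0 0 1;2 -0.1 0 0 0 -0.2 1;2 -0.1 0 0 0 -0.2 1;0.8 0 0 0 0 0 1;0 0 0 0 0 0 1'; python3 g.py L -80 2 22
```

```text
time: 34.03
ee_pos: [0.4333, 0.072, 0.0278]
tool_rot: [-0.073, 1.567, -1.597]
ft_force: [-0.8, -0.1, 0.5]
gripper_width: 0.0002
t 34.03 TCPw [0.4333 0.072  0.0278] lane mm [-187.9    2.7   27.8] w 0.0002 F [-0.8 -0.1  0.5]
shift cm now-axes [ 0.58 10.79  0.  ] after-turn axes [ 0.58 10.79  0.07] turn deg [-0.4  0.2  0. ] j6 -0.05
```

```bash
python3 -m crank '0.3 1.5 0 -0.4 0 0 1;0.3 1.5 0 0 0 0 1;0.1 1.5 0 0 0 0 1;0 1.5 0 0 0 0 1;0 1.5 0 0 0 0 1;0 1.5 0 0 0 0 1;0 1.5 0.1 0 0 0.2 1;0 1 0.1 0 0 0.2 1;0 1 0 0 0 0 1;0 1 0 0 0 0 1;0 1 0 0 0 0 1;0 1 0 0 0 0 1;0 1 0 0 0 0 1;0 1 0 0 0 0 1'; python3 g.py L 14 2 22;python3 - <<'E'
from h import *
S=get_image("side");crop(S,190,220,370,380,4,"e5.png")
E
```

```text
time: 35.2
ee_pos: [0.6108, 0.0829, 0.0217]
tool_rot: [-1.702, 1.549, 3.065]
ft_force: [-5.0, 1.5, 5.1]
gripper_width: -0.0001
t 35.2 TCPw [0.6108 0.0829 0.0217] lane mm [-10.1   4.2  21.7] w -0.0001 F [-5.   1.5  5.1]
shift cm now-axes [-0.08  2.41  0.23] after-turn axes [-0.03  2.41  0.22] turn deg [ 0.1 -0.2  1.3] j6 -0.04
```

View pics/e5.png

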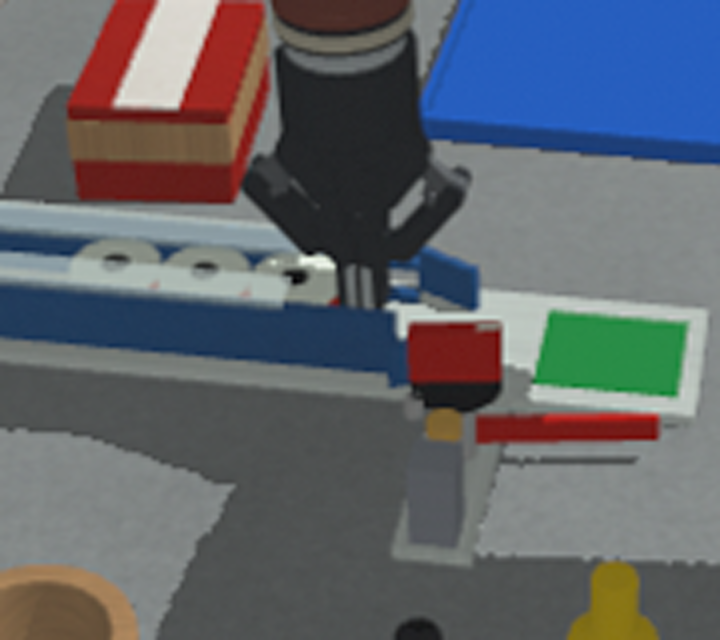

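```bash
python3 -m crank '0 0.8 0 0 0 1 1;0 0.8 0 0 0 0.2 1;0 0.8 0 0 0 0 1;0 0.5 0 0 0 0 1;0 0 0 0 0 0 1'; python3 g.py L 10 2 20; python3 -m crank '0 -1.5 0 0 0 0 1;0 -2 0 0 0 0 1;0 -2 0 0 0 0 1;-1 -2 0 0 0 0 1;-2 -0.5 0 0 0 0 1;-2 0 0 0 0 0 1;-2 0 0 0 0 0 1;-2 0 0 0 0 0 1;-2 0 0 0 0 0 1;-2 0 0 0 0 0 1'; python3 g.py L -80 95 150 -80; python3 - <<'E'
from h import *
S=get_image("side");crop(S,160,220,360,370,4,"e6.png")
E
```

```text
time: 35.67
ee_pos: [0.6433, 0.0841, 0.0224]
tool_rot: [2.957, 1.569, 1.44]
ft_force: [-1.9, -0.5, 0.1]
gripper_width: -0.0001
t 35.67 TCPw [0.6433 0.0841 0.0224] lane mm [22.4  3.7 22.4] w -0.0001 F [-1.9 -0.5  0.1]
shift cm now-axes [ 0.24 -1.24  0.17] after-turn axes [ 0.24 -1.24  0.17] turn deg [ 0.1 -0.1 -0. ] j6 -0.04
time: 36.5
ee_pos: [0.5613, 0.0787, 0.1541]
tool_rot: [1.788, 1.563, 0.27]
ft_force: [0.5, 0.6, 0.4]
gripper_width: -0.0001
t 36.5 TCPw [0.5613 0.0787 0.1541] lane mm [-59.8   2.7 154.1] w -0.0001 F [0.5 0.6 0.4]
shift cm now-axes [ 0.41 -2.02 -9.23] after-turn axes [ 0.41 -9.45  0.39] turn deg [80.  -0.4 -0.3] j6 -0.05
```

View pics/e6.png

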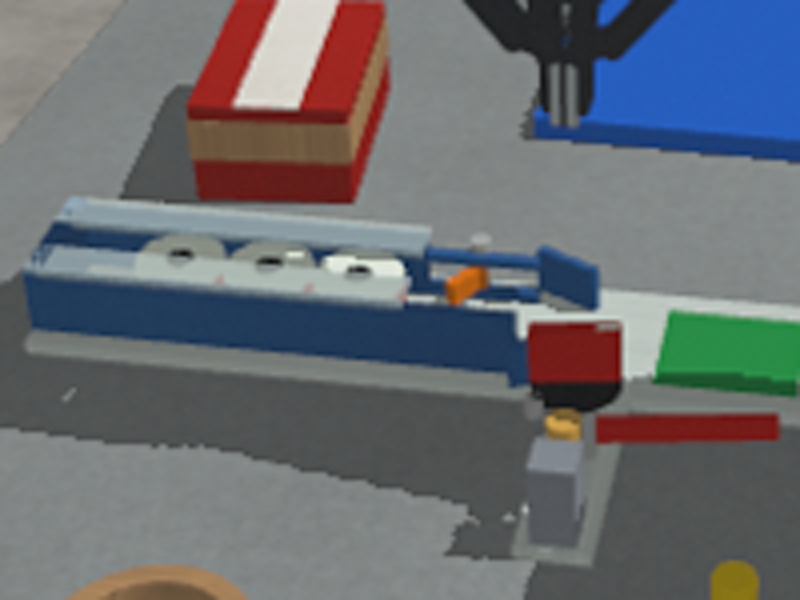

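```bash
python3 -m crank '0 0 0 7 0 0 -1;0 0 0 7 0 0 -1;0 0 0 7 0 0 -1;0 0 0 7 0 0 -1;0 0 0 7 0 0 -1;0 0 0 7 0 0 -1;0 0 0 7 0 0 -1;0 0 0 7 0 0 -1;0 0 0 7 0 0 -1;0 0 0 7 0 0 -1;0 0 0 6 0 0 -1;0 -2 0 0 0 0 -1;0 -2.5 0 0 0 0 -1;0 -2.5 0 0 0 0 -1;0 -1.5 0 0 0 0 -1;0 0 0 0 0 0 -1';python3 g.py L -80 95 100 -80
```

```text
time: 37.88
ee_pos: [0.5556, 0.1623, 0.1696]
tool_rot: [2.947, 1.513, 0.057]
ft_force: [0.2, -0.6, 0.4]
gripper_width: 0.0854
t 37.88 TCPw [0.5556 0.1623 0.1696] lane mm [-61.   86.4 169.6] w 0.0854 F [ 0.2 -0.6  0.4]
shift cm now-axes [ 6.83 -1.29  2.08] after-turn axes [ 6.96 -1.17  1.72] turn deg [ 1.4 -3.2 -0.6] j6 1.48
```

```bash
python3 -m crank '0 -1.2 1.9 1.4 -3.2 -0.6 -1;2 0 0 0 0 0 -1;2 0 0.1 0 0 0 -1;2 0 0.1 0 0 0 -1;0 0 0 0 0 0 -1';python3 g.py L -80 95 80 -80;python3 -m crank '0 0 0 0 0 0 -1';python3 g.py L -80 95 80 -80
```

```text
time: 38.3
ee_pos: [0.5363, 0.1689, 0.1102]
tool_rot: [2.985, 1.559, 0.072]
ft_force: [-1.2, 0.1, -1.3]
gripper_width: 0.0856
t 38.3 TCPw [0.5363 0.1689 0.1102] lane mm [-80.   94.  110.2] w 0.0856 F [-1.2  0.1 -1.3]
shift cm now-axes [ 3.02 -0.1   0.02] after-turn axes [ 3.02 -0.09 -0.02] turn deg [ 0.  -0.7 -0.1] j6 1.52
time: 38.38
ee_pos: [0.5367, 0.1684, 0.1103]
tool_rot: [2.972, 1.559, 0.058]
ft_force: [0.3, 0.1, 0.4]
gripper_width: 0.0855
t 38.38 TCPw [0.5367 0.1684 0.1103] lane mm [-79.6  93.6 110.3] w 0.0855 F [0.3 0.1 0.4]
shift cm now-axes [ 3.03 -0.16  0.05] after-turn axes [ 3.03 -0.15  0.01] turn deg [ 0.  -0.7 -0.1] j6 1.52
```

```bash
python3 -m crank '1 -0.1 0 0 -0.6 0 -1;1 0 0 0 0 0 -1;1 0 0.1 0 0 0 -1;0.7 0 0.1 0 0 0 -1;0 0 0 0 0 0 -1';python3 g.py L -80 95 67 -80; python3 - <<'E'
from h import *
S=get_image("side");crop(S,220,220,400,380,4,"f1.png")
E
```

```text
time: 38.8
ee_pos: [0.538, 0.1683, 0.0739]
tool_rot: [2.787, 1.563, -0.128]
ft_force: [0.4, -0.2, -0.6]
gripper_width: 0.0854
t 38.8 TCPw [0.538  0.1683 0.0739] lane mm [-78.3  93.4  73.9] w 0.0854 F [ 0.4 -0.2 -0.6]
shift cm now-axes [ 0.69 -0.19  0.14] after-turn axes [ 0.69 -0.19  0.13] turn deg [-0.1 -0.4 -0.2] j6 1.52
```

View pics/f1.png

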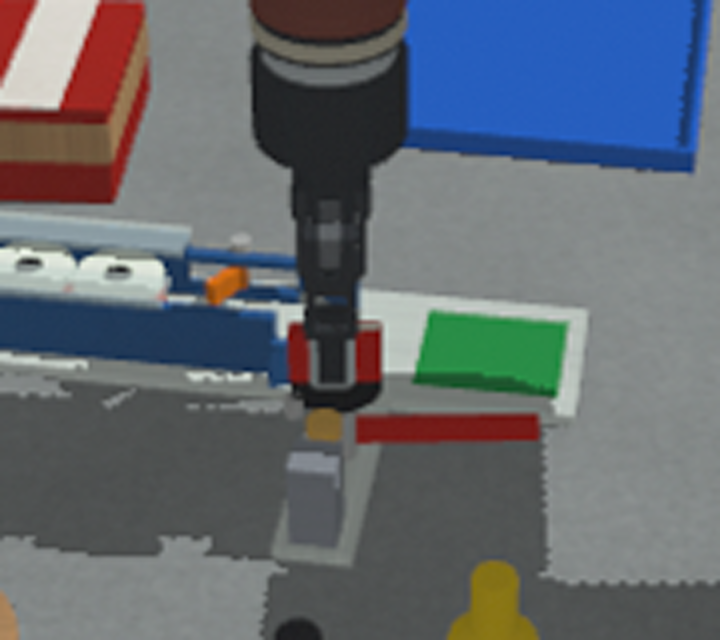

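```bash
python3 -m crank '0.6 -0.1 0.1 0 -0.3 0 -1;0 0 0 0 0 0 -1;0 0 0 0 0 0 1;0 0 0 0 0 0 1;0 0 0 0 0 0 1;0 0 0 0 0 0 1;0 0 0 0 0 0 1;0 0 0 0 0 0 1;0 0 0 0 0 0 1;0 0 0 0 0 0 1';python3 g.py L -80 95 67 -80
```

```text
time: 39.68
ee_pos: [0.5377, 0.1724, 0.0702]
tool_rot: [-2.695, 1.564, 0.673]
ft_force: [-0.0, -0.8, -0.9]
gripper_width: 0.0125
t 39.68 TCPw [0.5377 0.1724 0.0702] lane mm [-78.4  97.5  70.2] w 0.0125 F [-0.  -0.8 -0.9]
shift cm now-axes [0.32 0.21 0.21] after-turn axes [0.32 0.21 0.2 ] turn deg [-0.  -0.4  0.2] j6 1.52
```

```bash
python3 -m crank '0 0 0 -5 0 0 1;0 0 0 -6 0 0 1;0 0 0 -7 0 0 1;0 0 0 -7 0 0 1;0 0 0 -7 0 0 1;0 0 0 -7 0 0 1;0 0 0 -7 0 0 1;0 0 0 -7 0 0 1';python3 g.py L -80 97 70 0;python3 -m crank '0 0 0 -7 0 0 1;0 0 0 -7 0 0 1;0 0 0 -6 0 0 1;0 0 0 -5 0 0 1;0 0 0 -2 0 0 1;0 0 0 0 0 0 1';python3 g.py L -80 97 70 0; python3 - <<'E'
from h import *
S=get_image("side");crop(S,220,220,400,380,4,"f2.png");T=get_image("top");crop(T,180,160,340,320,4,"f3.png")
E
```

```text
time: 40.35
ee_pos: [0.537, 0.1733, 0.0702]
tool_rot: [3.069, 1.563, 1.103]
ft_force: [-1.4, 0.9, -0.5]
gripper_width: 0.0124
t 40.35 TCPw [0.537  0.1733 0.0702] lane mm [-79.   98.4  70.2] w 0.0124 F [-1.4  0.9 -0.5]
shift cm now-axes [ 0.02 -0.03  0.17] after-turn axes [ 0.02 -0.1   0.14] turn deg [-25.6  -0.5  -0.1] j6 0.57
time: 40.85
ee_pos: [0.5363, 0.1735, 0.0702]
tool_rot: [2.888, 1.561, 1.408]
ft_force: [-0.5, -0.2, 0.8]
gripper_width: 0.0123
t 40.85 TCPw [0.5363 0.1735 0.0702] lane mm [-79.7  98.7  70.2] w 0.0123 F [-0.5 -0.2  0.8]
shift cm now-axes [ 0.02 -0.04  0.17] after-turn axes [ 0.02 -0.03  0.17] turn deg [ 2.2 -0.6 -0.1] j6 0.08
```

View pics/f2.png

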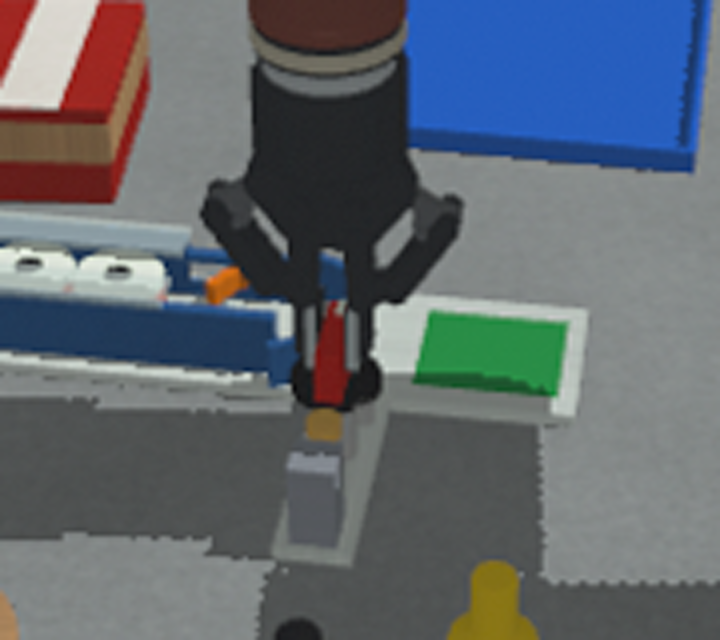

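View pics/f3.png

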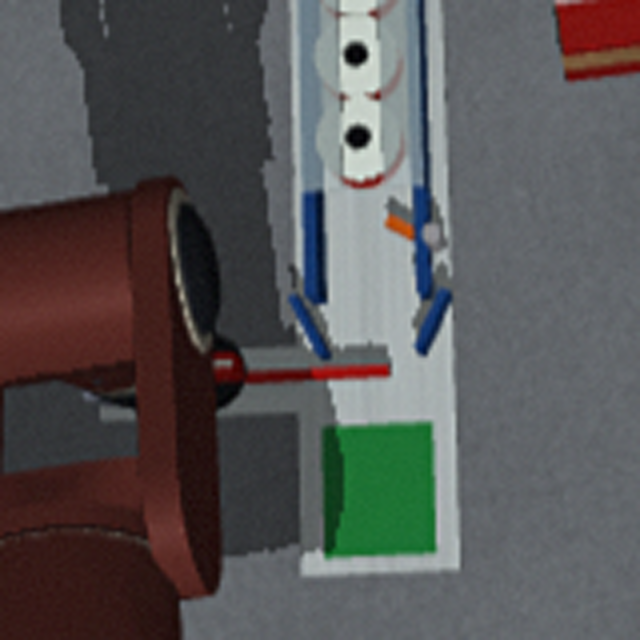

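```bash
python3 -m crank '0 0 0 0 0 0 -1;0 0 0 0 0 0 -1;0 0 0 0 0 0 -1;0 0 0 0 0 0 -1;0 0 0 0 0 0 -1;0 0 0 0 0 0 -1;-1.5 0 0 0 0 0 -1;-1.5 0 0 0 0 0 -1;-1.5 0 0 0 0 0 -1;-2 0 0 0 0 0 -1;-2 0 0 0 0 0 -0.5;-2 0 -2 0 0 0 -0.5;0 -2.5 -2.5 2 0 0 -0.5;0 -2.5 -2.5 0 0 0 -0.5;0 -2 -2 0 0 0 -0.5;0 -1 -1.5 0 0 0 -0.5;0 0 0 0 0 0 -0.5'; python3 g.py W 433.5 287 100 0;python3 - <<'E'
from h import *
S=get_image("side");crop(S,200,240,400,410,4,"f4.png")
E
```

```text
time: 42.37
ee_pos: [0.4466, 0.2743, 0.1825]
tool_rot: [2.596, 1.561, 1.081]
ft_force: [-0.1, -0.1, -0.7]
gripper_width: 0.0636
t 42.37 TCPw [0.4466 0.2743 0.1825] lane mm [-164.   204.1  182.5] w 0.0636 F [-0.1 -0.1 -0.7]
shift cm now-axes [ 8.25 -1.28 -1.27] after-turn axes [ 8.25 -1.24 -1.34] turn deg [ 0.2 -0.5 -0.3] j6 0.35
```

View pics/f4.png

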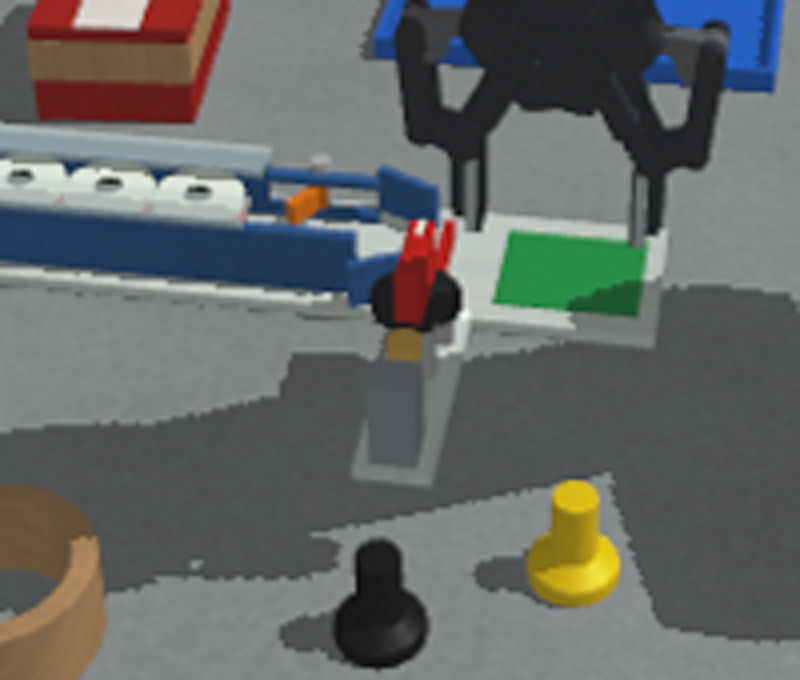

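```bash
python3 -m crank '0 -1.2 -1.3 0 -0.4 -0.3 -0.5;2 0 0 0 0 0 -0.5;2 -0.1 0 0 0 -0.1 -0.5;2 -0.1 0 0 0 -0.1 -0.5;1 0 0 0 0 0 -0.5;0 0 0 0 0 0 -0.5'; python3 g.py W 433.5 287 60 0;python3 - <<'E'
from h import *
S=get_image("side");crop(S,260,260,420,400,4,"f5.png")
E
```

```text
time: 42.92
ee_pos: [0.4378, 0.2833, 0.1125]
tool_rot: [1.334, 1.567, -0.184]
ft_force: [0.2, -0.5, -0.1]
gripper_width: 0.0637
t 42.92 TCPw [0.4378 0.2833 0.1125] lane mm [-172.3  213.5  112.5] w 0.0637 F [ 0.2 -0.5 -0.1]
shift cm now-axes [ 5.25 -0.43 -0.4 ] after-turn axes [ 5.25 -0.41 -0.39] turn deg [ 0.   0.1 -0.2] j6 0.38
```

View pics/f5.png

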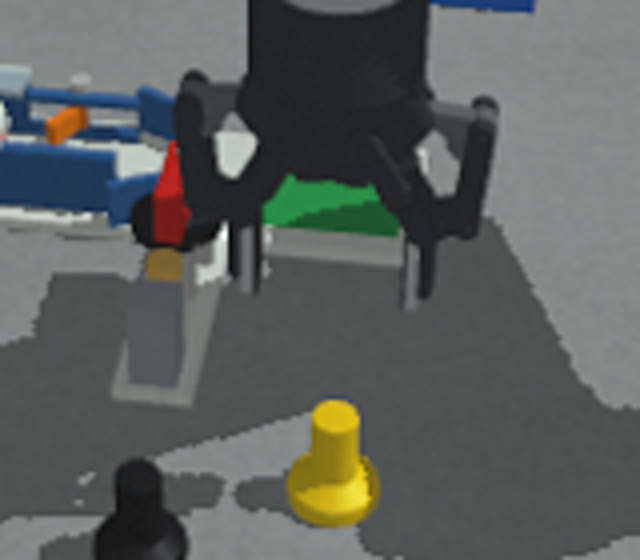

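```bash
python3 -m crank '1 -0.4 -0.4 0 0 -0.2 -0.5;1 -0.1 0 0 0 -0.1 -0.5;1 -0.1 0 0 0 -0.1 -0.5;0.9 0 0 0 0 0 -0.5;0 0 0 0 0 0 -0.5'; python3 g.py W 433.5 287 22 0;python3 - <<'E'
from h import *
S=get_image("side");crop(S,260,260,420,400,4,"f6.png")
E
```

```text
time: 43.38
ee_pos: [0.4348, 0.2876, 0.0745]
tool_rot: [2.026, 1.567, 0.507]
ft_force: [0.1, -0.2, -0.2]
gripper_width: 0.0644
t 43.38 TCPw [0.4348 0.2876 0.0745] lane mm [-175.1  218.    74.5] w 0.0644 F [ 0.1 -0.2 -0.2]
shift cm now-axes [ 5.25 -0.14  0.06] after-turn axes [ 5.25 -0.13  0.06] turn deg [-0.1 -0.1 -0.2] j6 0.39
```

View pics/f6.png

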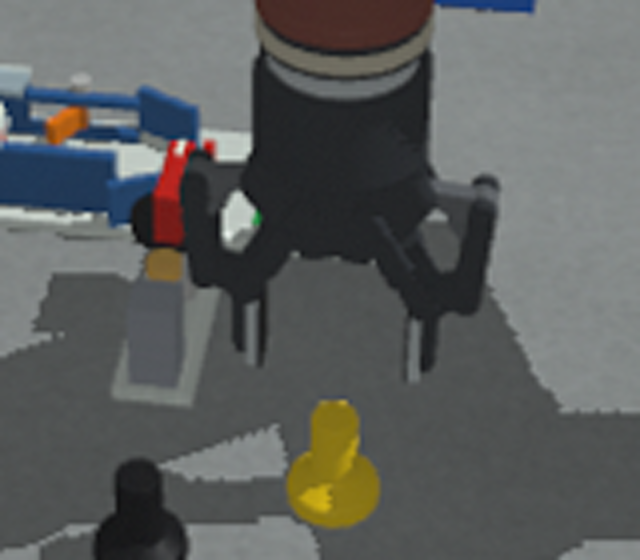

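```bash
python3 -m crank '1 -0.1 0 0 -0.1 -0.2 -0.5;1 -0.1 0 0 0 -0.1 -0.5;1 -0.1 0 0 0 -0.1 -0.5;0.8 -0.1 0 0 0 0 -0.5;0.4 0 0 0 0 0 -0.5;0 0 0 0 0 0 -0.5'; python3 g.py W 433.5 287 22 0
```

```text
time: 43.93
ee_pos: [0.4312, 0.2879, 0.0295]
tool_rot: [-1.677, 1.568, 3.087]
ft_force: [-0.6, 0.8, -0.1]
gripper_width: 0.0639
t 43.93 TCPw [0.4312 0.2879 0.0295] lane mm [-178.6  218.5   29.5] w 0.0639 F [-0.6  0.8 -0.1]
shift cm now-axes [0.75 0.22 0.11] after-turn axes [0.75 0.22 0.11] turn deg [-0.  -0.   0.2] j6 0.39
```

```bash
python3 -m crank '0.7 0.1 0.1 0 0 0.2 -0.5;0 0 0 0 0 0 -0.5'; python3 g.py W 433.5 287 22 0; python3 - <<'E'
from h import *
S=get_image("side");crop(S,260,260,420,400,4,"f7.png")
E
```

```text
time: 44.1
ee_pos: [0.4321, 0.2869, 0.0215]
tool_rot: [1.592, 1.57, 0.074]
ft_force: [0.1, 0.5, -0.3]
gripper_width: 0.0642
t 44.1 TCPw [0.4321 0.2869 0.0215] lane mm [-177.8  217.4   21.5] w 0.0642 F [ 0.1  0.5 -0.3]
shift cm now-axes [-0.05  0.14 -0.01] after-turn axes [-0.05  0.14 -0.01] turn deg [-0. -0. -0.] j6 0.39
```

View pics/f7.png

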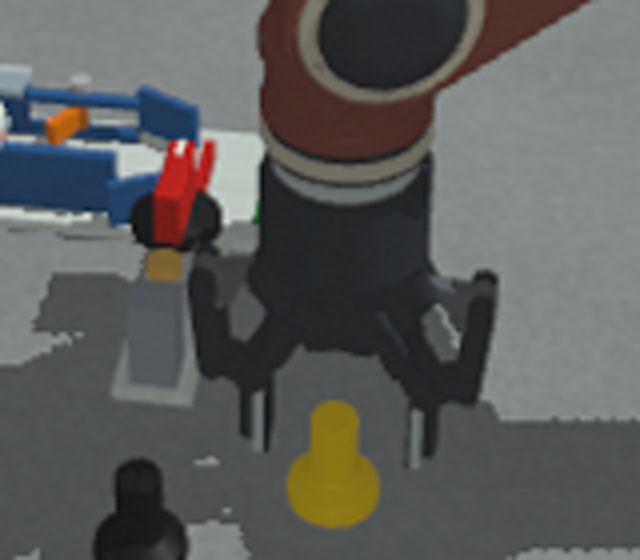

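```bash
python3 -m crank '0 0.1 0 0 0 0 1;0 0 0 0 0 0 1;0 0 0 0 0 0 1;0 0 0 0 0 0 1;0 0 0 0 0 0 1;0 0 0 0 0 0 1;0 0 0 0 0 0 1;0 0 0 0 0 0 1'; python3 g.py W 433.5 287 22 0;python3 -m crank '-1 0 0 0 0 0 1;-2 0 0 0 0 0 1;-2 0 0 0 0 0 1;-2 0 0 0 0 0 1;0 0 0 0 0 0 1';python3 g.py L -155 0 100; python3 - <<'E'
from h import *
S=get_image("side");crop(S,260,260,420,400,4,"f8.png")
E
```

```text
time: 44.82
ee_pos: [0.4353, 0.2879, 0.0242]
tool_rot: [1.941, 1.565, 0.422]
ft_force: [0.3, 0.2, -0.1]
gripper_width: 0.0201
t 44.82 TCPw [0.4353 0.2879 0.0242] lane mm [-174.6  218.2   24.2] w 0.0201 F [ 0.3  0.2 -0.1]
shift cm now-axes [ 0.22 -0.18  0.08] after-turn axes [ 0.22 -0.18  0.08] turn deg [-0.  -0.1 -0.3] j6 0.39
time: 45.23
ee_pos: [0.4329, 0.2868, 0.0965]
tool_rot: [-0.87, 1.571, -2.389]
ft_force: [1.3, 0.7, -0.4]
gripper_width: 0.02
t 45.23 TCPw [0.4329 0.2868 0.0965] lane mm [-177.   217.3   96.5] w 0.02 F [ 1.3  0.7 -0.4]
shift cm now-axes [-0.35  2.22 21.73] after-turn axes [-0.35  2.2  21.73] turn deg [-0.  0.  0.] j6 0.39
```

View pics/f8.png

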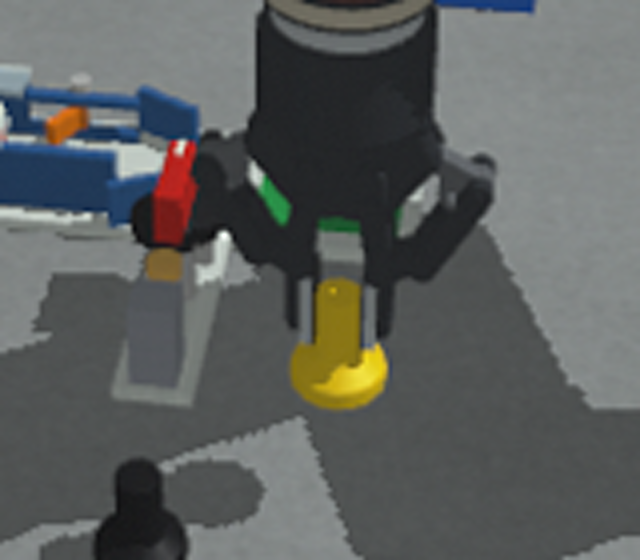

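```bash
python3 -m crank '-0.5 0 1.5 0 0 0 1;-0.5 0.2 3 0 0 0 1;0 0.3 3.5 0 0 0 1;0 0.3 3.5 0 0 0 1;0 0.3 3.5 0 0 0 1;0 0.3 3 0 0 0 1;0 0.3 2 0 0 0 1;0 0.2 0.8 0 0 0 1;0 0 0 0 0 0 1'; python3 g.py L -152 0 60; python3 - <<'E'
from h import *
S=get_image("side");crop(S,260,220,420,360,4,"f9.png")
E
```

```text
time: 46.03
ee_pos: [0.4572, 0.0717, 0.0958]
tool_rot: [-1.478, 1.557, -2.992]
ft_force: [0.2, 0.1, -0.9]
gripper_width: 0.0198
t 46.03 TCPw [0.4572 0.0717 0.0958] lane mm [-164.1    1.2   95.8] w 0.0198 F [ 0.2  0.1 -0.9]
shift cm now-axes [3.56 1.25 0.12] after-turn axes [3.58 1.21 0.12] turn deg [0.2 0.1 0.8] j6 -0.06
```

View pics/f9.png

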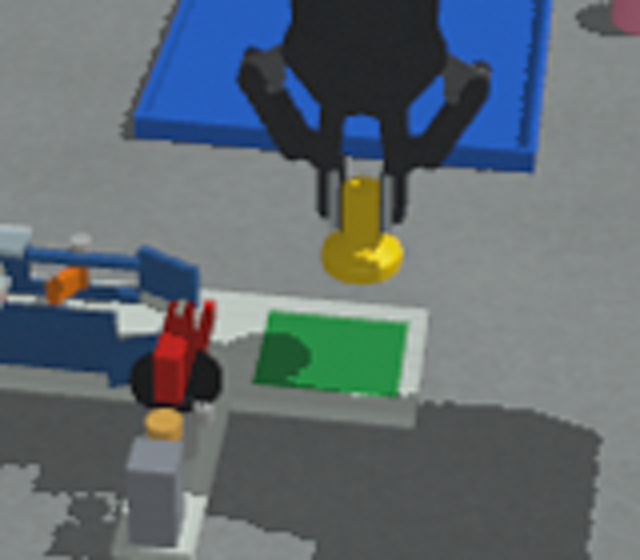

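```bash
python3 -m crank '0.3 1.2 0.1 0 0 0.8 1;1 0 0 0 0 0 1;1 -0.1 0 0 0 -0.1 1;1 0 0 0 0 0 1;0.8 0 0 0 0 0 1;0.3 0 0 0 0 0 1;0 0 0 0 0 0 1'; python3 g.py L -152 0 32
```

```text
time: 46.67
ee_pos: [0.4632, 0.0778, 0.0434]
tool_rot: [-1.761, 1.56, 3.015]
ft_force: [0.4, -0.8, -0.5]
gripper_width: 0.0198
t 46.67 TCPw [0.4632 0.0778 0.0434] lane mm [-157.8    6.9   43.4] w 0.0198 F [ 0.4 -0.8 -0.5]
shift cm now-axes [1.13 0.59 0.7 ] after-turn axes [1.14 0.58 0.69] turn deg [ 0.7 -0.1  0.6] j6 -0.06
```

```bash
python3 -m crank '0.3 0.5 0.6 0.5 0 0.6 1;0.5 0 0.1 0 0 0 1;0 0 0 0 0 0 1'; python3 g.py L -152 0 32; python3 - <<'E'
from h import *
S=get_image("side");crop(S,260,220,420,360,4,"f10.png")
E
```

```text
time: 46.92
ee_pos: [0.4686, 0.071, 0.0343]
tool_rot: [2.882, 1.569, 1.367]
ft_force: [-0.0, 0.3, -1.7]
gripper_width: 0.0199
t 46.92 TCPw [0.4686 0.071  0.0343] lane mm [-1.527e+02 -1.000e-01  3.430e+01] w 0.0199 F [-0.   0.3 -1.7]
shift cm now-axes [ 0.23  0.07 -0.01] after-turn axes [ 0.23  0.07 -0.01] turn deg [ 0.2 -0.1 -0. ] j6 -0.06
```

View pics/f10.png

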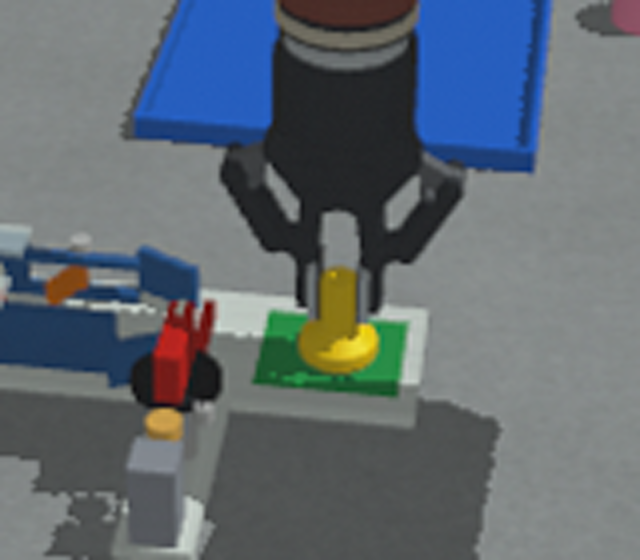

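```bash
python3 -m crank '0.2 0 0 0 0 0 1;0 0 0 0 0 0 1'; python3 g.py L -152 0 32;  python3 -m crank '0 0 0 0 0 0 0;0 0 0 0 0 0 0;0 0 0 0 0 0 0;0 0 0 0 0 0 0;0 0 0 0 0 0 0'; python3 g.py L -152 0 32; python3 -m crank '-0.5 0 0 0 0 0 0;-1 0 0 0 0 0 0;-1 0 0 0 0 0 0;-1.5 0 0 0 0 0 0;-2 0 0 0 0 0 0;-2 0 0 0 0 0 0;-2 0 0 0 0 0 0;-2 0 0 0 0 0 0;0 0 3 0 0 0 0;0 0 4 0 0 0 0;0 0 4 0 0 0 0;0 0 4 0 0 0 0;0 0 4 0 0 0 0;0 0 4 0 0 0 0;0 0 0 0 0 0 0;0 0 0 0 0 0 0'; python3 - <<'E'
from h import *
S=get_image("side");crop(S,160,230,380,400,3,"g1.png");T=get_image("top");crop(T,120,100,400,310,2,"g2.png")
E
```

```text
time: 47.13
ee_pos: [0.4699, 0.0707, 0.0334]
tool_rot: [2.092, 1.567, 0.577]
ft_force: [-0.8, 0.3, -0.9]
gripper_width: 0.0202
t 47.13 TCPw [0.4699 0.0707 0.0334] lane mm [-151.5   -0.5   33.4] w 0.0202 F [-0.8  0.3 -0.9]
shift cm now-axes [ 0.14 -0.05 -0.05] after-turn axes [ 0.14 -0.05 -0.05] turn deg [ 0.1 -0.1 -0.2] j6 -0.06
time: 47.55
ee_pos: [0.4718, 0.0706, 0.0355]
tool_rot: [1.781, 1.563, 0.265]
ft_force: [0.5, -0.0, -0.1]
gripper_width: 0.0429
t 47.55 TCPw [0.4718 0.0706 0.0355] lane mm [-149.6   -0.7   35.5] w 0.0429 F [ 0.5 -0.  -0.1]
shift cm now-axes [ 0.35 -0.24 -0.07] after-turn axes [ 0.35 -0.24 -0.07] turn deg [ 0.1 -0.1 -0.4] j6 -0.06
time: 48.88
ee_pos: [0.4882, -0.1692, 0.1835]
tool_rot: [1.355, 1.539, -0.155]
ft_force: [-0.3, -0.5, -0.3]
gripper_width: 0.0426
```

View pics/g1.png

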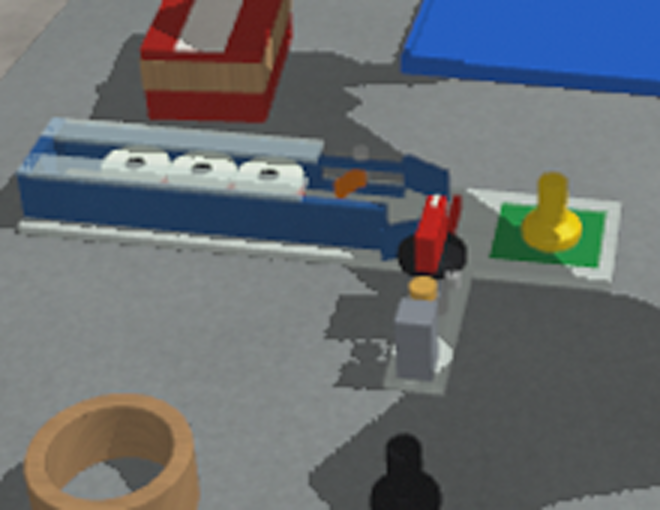

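View pics/g2.png

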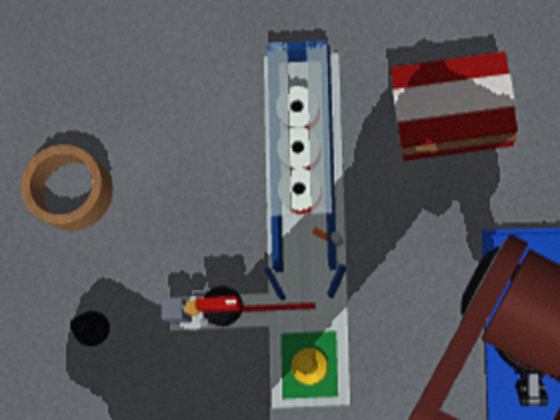

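```bash
python3 -m crank '0 0 0 0 0 0 0;0 0 0 0 0 0 0;0 0 0 0 0 0 0'; python3 - <<'E'
from h import *
from g import w2l
T=get_image("top")
for u,v in((296,106),(297,147),(299,188)): print(w2l(ray(T,120+u/2,100+v/2,.042)).round(3))
print(w2l(ray(T,120+308/2,100+368/2,.012)).round(3))
crop(get_image("side"),0,0,640,480,1,"g3.png")
E
```

```text
time: 49.23
ee_pos: [0.4885, -0.1646, 0.1839]
tool_rot: [1.364, 1.539, -0.138]
ft_force: [-1.1, 1.0, -0.4]
gripper_width: 0.0425
[0.167 0.004 0.042]
[0.114 0.004 0.042]
[0.063 0.003 0.042]
[-0.153  0.001  0.012]
```

View pics/g3.png

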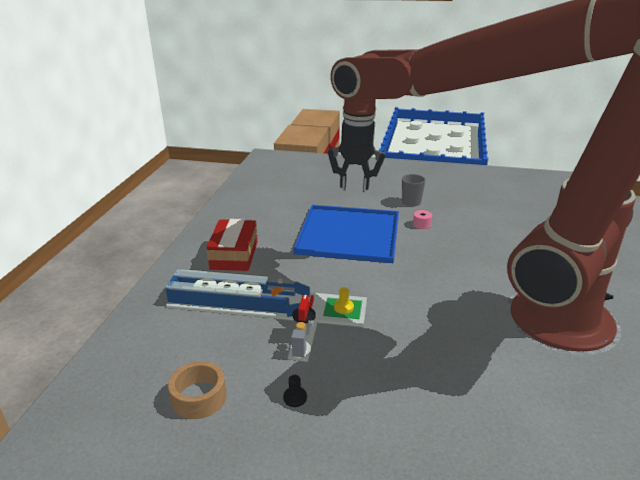

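The tray is empty, three spools sit behind the closed pawl, the gate is locked and the marker is on the patch. Handing in.

```bash
python3 -c "
from workcell import hand_in
print(hand_in())"
```

```text
the job is handed in; nothing more can be done
None
```

I completed the whole job and handed it in at about 49 s of the 210 s allowed; `hand_in()` reported no verdict.

- **Knob and gate:** I turned the knob clockwise to its stop, which opened the gate. After loading, I turned it back to its stop, and the last pictures show the arm across the lane again.
- **Spools:** There were three in the tray. I pushed each along the lane and saw the orange pawl back at rest each time. The last top picture puts their centres at about lane x 63, 114 and 167 mm, y about 4 mm, and the tray is empty. The y reading is slightly above the ±3 mm the channel allows. I put that down to camera calibration, and it is inside the 12 mm limit.
- **Marker:** The yellow one stands upright on the green patch, at about lane x -153, y 1 mm.
- **Bystanders and look-alikes:** I saw no change in where the carton, tape and cup stand, judged by eye rather than measured. The pink spool and black marker were not touched.
- **Robot:** The gripper was clear of everything at hand-in.

No check failed. The two cameras disagreed by up to about 5 mm on the spools' positions in the tray, so I used values in between. I saw no sign of a knocked spool or a slackened grip.

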